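Fit the blade and lid of the office coffee grinder and hold it at run

TASK

Get the coffee grinder on the desk going: stand the blade unit in its empty bowl, shaft down through the hole in the floor, and let go of it; then set the clear lid down on its ledge, its two lugs passing through the gaps in the collar. Twist the lid clockwise against its spring until the orange stripes point at the green run marks, half-way to the lock, never letting it click into lock at the red marks, and finish while still gripping the lid and holding it there, since it springs back if let go. Leave the other things on the desk where they are.

Things in the scene. Friction and masses are not known exactly. Their poses are not given: they have to be found in the camera images.
- grinder: the coffee grinder: white round machine, 104 mm across, 112 mm high to the top of its grey collar, steel bowl 71 mm across inside; fixed. Origin at the centre of its underside, z up, x through the middle of one of the two collar gaps (the other is at -x)
- bowl_hole (a point): centre of the mouth of the round bearing hole in the floor of the grinder's bowl, 80 mm above the desk; axes of the grinder. Hole 11 mm in diameter with a 2 mm chamfer, 12 mm deep, open to a cavity below
- collar_seat (a point): centre of the ledge inside the collar on which the lid rests, 100 mm above the desk; axes of the grinder. The grey lip over it has a bore of 83 mm, its top 12 mm above the ledge, and two gaps 30 degrees wide centred on +x and -x, with white ticks at their ends. Clockwise from above, a green mark (run) lies 43 degrees past the middle of each gap, a red one (lock) 86 degrees past
- switch_ring (a joint): turn (rad) of the spring-returned switch ring under the lip, driven only by the lid's lugs: 0 at rest, growing as the lid turns clockwise from above. The lid's turn from gap centre is this + 0.18, so the green run mark is at 0.57; the lock click starts to resist near 1.0 and locks at 1.33. The spring resists with 0.12 Nm at 0, 0.2 Nm at the run mark, and turns the lid back if let go
- lid_grip (a point): point on the axis of the lid's black round grip, 52 mm in diameter, 33 mm high, 15 mm below its top and 75 mm above the lid's underside; z up, x to one lug. Below the grip the lid is a clear cylinder 78 mm across, 57 mm high, open below; 90 mm high in all, about 0.16 kg. It begins standing on the desk
- lid_base (a point): centre of the lid's underside, axes as lid_grip; lies at collar_seat when home. Two orange lugs at the lower edge, at +x and -x, stand out 7 mm (92 mm over both), 8 mm wide, 5 mm high; an orange stripe runs above each up the wall and over the shoulder. Half a turn makes no difference
- blade_grip (a point): point on the axis of the blade unit's upright orange stem, 12 mm in diameter, 15 mm below its top and 73 mm above the lower tip; z up. Below the stem, 25 to 42 mm above the tip, are four steel wings 60 mm across, then an 18 mm flange, then a steel shaft 8 mm in diameter, 20 mm long. 88 mm high, 0.06 kg
- blade_tip (a point): centre of the lower tip of the blade unit's shaft; at home in the grinder it lies 20 mm below bowl_hole, flange on the bowl's floor, stem standing 36 mm above the collar
- dock_top (a point): centre of the top of the blade's dock, a fixed grey block 76 mm square (84 mm at its foot), 30 mm high; the blade unit begins upright in its hole, flange on this top
- mug_mid (a point): blue handled mug, 82 mm across, 95 mm high; centre; to be left alone
- bean_jar_mid (a point): amber jar with a steel cap, 80 mm across, 125 mm high; centre; to be left alone
- tea_tin_mid (a point): green tin, 72 mm across, 95 mm high; centre; to be left alone
- spoon_mid (a point): steel spoon lying flat, 150 mm long; centre; to be left alone
- screwdriver_mid (a point): yellow screwdriver lying flat, 190 mm long; centre; to be left alone
- tape_measure_mid (a point): yellow tape measure, 66 x 40 x 62 mm high; centre; to be left alone
- screw_box_mid (a point): small open carton of screws, 100 x 75 x 50 mm high; centre; to be left alone
Things that resemble listed ones, but are neither listed nor needed, are in the scene too. What is shaped like the part that bears lid_grip but turquoise or yellow is not meant.

How it is judged:
On the way, in this order (a step that is already met when the one before it is completed fails the run):
1. the blade unit stands home in the bowl, its shaft through the hole, let go (z of blade_tip in the frame of bowl_hole below -0.016 m and horizontal distance between blade_tip and bowl_hole below 0.005 m and angle between blade_tip's own z axis and vertical below 0.15 rad and contact force between the fingers and blade below 0.2 N), for 0.2 s.
2. the lid is down on its ledge with its lugs through the collar gaps, not yet turned to run (z of lid_base in the frame of collar_seat below 0.0035 m and horizontal distance between lid_base and collar_seat below 0.005 m and angle between lid_base's own z axis and vertical below 0.1 rad and value of joint switch_ring below 0.36 rad), for 0.1 s.
At the end, for the whole second after the job is handed in: Blade unit upright in the bowl, shaft tip at least 16 mm below the hole mouth and within 5 mm of its axis. Lid on its ledge (within 3.5 mm in height, 5 mm sideways, 0.1 rad tilt), gripped by the fingers (over 1 N), switch ring between 0.39 and 0.74 rad (10 degrees either way of the run mark) (z of blade_tip in the frame of bowl_hole below -0.016 m and horizontal distance between blade_tip and bowl_hole below 0.005 m and angle between blade_tip's own z axis and vertical below 0.15 rad and z of lid_base in the frame of collar_seat below 0.0035 m and horizontal distance between lid_base and collar_seat below 0.005 m and angle between lid_base's own z axis and vertical below 0.1 rad and value of joint switch_ring between 0.39 and 0.74 rad and contact force between the fingers and lid above 1 N); the arm keeps its last pose, push and grip.
It fails at once if the lid is twisted on into the lock click (switch ring past 1.1 rad) (value of joint switch_ring above 1.1 rad).
It fails at once if another thing on the desk is moved by more than 30 mm (distance of any of mug_mid, bean_jar_mid, tea_tin_mid, spoon_mid, screwdriver_mid, tape_measure_mid, screw_box_mid from where it was at the start of the episode above 0.03 m).
It also fails if it takes over 64 s, if anything falls off the work surface, if the arm or the gripper's body presses on something with over 40 N, if the wrist force passes 120 N, or if a joint passes its speed limit or range.

ROBOT

A 6-joint arm with a two-finger parallel gripper is mounted at the origin on the work surface. World frame = base frame: x ahead of the robot, y to its left, z up, the work surface at z = 0. Lengths are in m, angles in rad, forces in N, time in s.
With the tool pointing down it reaches from about 0.3 to 0.875 m from the base axis. Payload 6.4 kg.
Tool frame: the origin (TCP) lies between the finger pads; the fingertips stand ctrl.tip_reach ahead of it and the grasp point (between the pads) lies 11 mm behind it (ctrl.tip_reach is the distance from the TCP to the fingertips, in m); z points along the fingers, x is the direction in which the jaws open and shut, and the axes are right-handed (so a half turn about z gives the same grasp; the last joint's range is limited). The gripper opens to 85 mm and grips with 20 to 120 N. Pads are 22 mm wide; open, the fingers measure 114 mm over their backs; the gripper's body (76 mm by 85 mm) begins 54 mm behind the grasp point. The pads swing forward as they close: fully open they stand 13 mm farther back than shut.
Start: joints at [1.132, 0.181, 1.607, -0, 1.354, -0.206], TCP at [0.133, 0.56, 0.239] pointing down, gripper open.
Joint ranges: [-2.99, 2.99], [-0.89, 2.07], [0.3, 2.58], [-1.14, 4.28], [0, 2.63], [-3.12, 3.12]. Speed limits (rad/s): [2.57, 2.57, 3.01, 3.14, 3.14, 3.14].

INTERFACE

Orientations are given as a unit quaternion [w, x, y, z].
In Python, from bench import telemetry, viewer, ticket, nets, ctrl gives the robot as it stands.
- The arm moves only by the tool step_arm, never from a script. Its argument "plan" is a list of rows, each a list of 2 entries, a list of its own where there are three numbers: the shift along the tool's x, y, z in m, then the turn, a rotation vector about the tool's x, y, z in degrees. A call has 1 to 5 rows; each row is the pose to reach, as a shift and turn from the pose commanded when the call began, along the tool's axes at that moment; what a row does not reach only later rows make up. A row lasts 1/10 s, in which the tool goes at most 50 mm and 8.59 degrees, less where a joint would pass 70% of its speed; a pose out of reach is approached as far as the arm can. A call with a gripper value outside its range is refused whole. "fingers" is the opening in per cent of the stroke, from 0 (shut) to 100 (fully open), set as the call begins (left out, the last holds). The fingers move at their own pace and stop on an object; the grip force is fixed at half the most. Time passes only in rows, so rows that repeat a pose let the fingers close. It gives the time, the measured TCP pose, the force and the opening at its end, in the units of the state.
- telemetry.get_obs(): the state, without advancing time (a new reading comes with each control period).
- viewer.camera(name): name is "side" or "top" or "wrist"; returns the picture (420x560x3 uint8, red, green, blue); there is no depth.
- viewer.get_calibration(name): a dict with "K" (3x3 intrinsics, pixels), "origin" and "orientation" of the camera in the world. Camera axes: x right, y up, looking along -z (the intrinsics and any distortion apply to the point x, -y, -z); pixel columns grow to the right and rows downward; lengths in m; the calibration is good to about 2 mm. A picture is of the moment at which its call begins: read the wrist's pose just before it. get_calibration takes no time and is no camera call; for the wrist camera it gives the pose at the moment of the call.
- ticket.hand_in(): hands the job in, once; it reports no verdict.
Trained networks look in the newest picture that a camera, given by its name, has taken for a name from the list of things; names that differ only in an ending like _2 or _b are one class to them, and where a whole thing is asked for, a point or a joint stands for the part that bears it (a point fixed in the world has none). Each returns a list of dicts, best first, with "score" (0 to 1); they miss things now and then, are a little off and sometimes report something else, mostly with a low value. They report only what shows in the picture. A call takes as long as a camera call. They do not tell look-alikes from the thing itself.
- nets.boxes_of(thing, camera): "extent" ([left, top, right, bottom] in pixels, round what is visible of it).
The state is a dict: "time_s": time; "q": joint angles; "dq": joint speeds; "joint_efforts": joint torques, N m; "eef_pos": TCP position; "eef_rot": TCP orientation; "wrist_force": force on the tool from outside, world axes, zero at the start; "torque": the same for the moment, N m; "opening": opening from 0.0 (shut) to 1.0 (fully open).
Only numpy, scipy, OpenCV 4.12 (cv2) and the standard library are available. Lean on these libraries where they do the work, as an engineer would, in place of code of your own. Each camera call takes 0.05 s, during which the arm holds its last target.

## Working session

There is one attempt and no reset: what is moved stays moved. The work goes in short steps, Python scripts to look and compute and a tool call to move; the robot and the scene stay as the last step left them, time stands still between calls to the robot, and variables do not carry over. Pictures are saved under pics/ and viewed, and the job is handed in when it is done.

Besides the shell and the picture viewer there is one more tool, called after "Call:" as a command line: name --argument value ..., lists and objects as JSON in quotes. step_arm: Moves the arm, as the interface text tells. Its arguments: {"type":"object","properties":{"plan":{"type":"array"},"fingers":{"type":"number"}},"required":["plan"]}

```bash
ls; mkdir -p pics; python3 - <<'E'
from bench import telemetry, viewer, ticket, nets, ctrl
import cv2,numpy as np
print(telemetry.get_obs()); print(ctrl.tip_reach)
for n in ["side","top","wrist"]:
    print(n,viewer.get_calibration(n))
    im=viewer.camera(n); cv2.imwrite(f"pics/a_{n}.png",cv2.cvtColor(im,cv2.COLOR_RGB2BGR))
E
```

```text
pics
{'time_s': 0.0, 'q': array([ 1.13171947e+00,  1.81512541e-01,  1.60801178e+00,  5.20888424e-05,
        1.35379665e+00, -2.06353195e-01]), 'dq': array([ 0.00093744, -0.00050969,  0.00022595,  0.00108743,  0.00056754,
        0.00092074]), 'joint_efforts': array([-1.91710496e-03, -4.44874656e+01, -3.51331723e+01, -3.39541239e-04,
        9.02269618e-03, -2.98328359e-06]), 'eef_pos': array([0.13237638, 0.55900562, 0.23839834]), 'eef_rot': array([ 3.62962949e-04,  7.84422923e-01,  6.20225710e-01, -7.84649987e-04]), 'wrist_force': array([ 0.58877051,  1.13228181, -0.41684754]), 'torque': array([-0.05899296,  0.00831891,  0.0133329 ]), 'opening': 0.9987191047313816}
0.008
side {'K': array([[502.5602528 ,   0.        , 284.78415427],
       [  0.        , 502.5602528 , 209.0348765 ],
       [  0.        ,   0.        ,   1.        ]]), 'origin': array([0.37184669, 0.9371182 , 0.92909944]), 'orientation': array([-0.07033257, -0.04058875,  0.40115252,  0.91240481])}
top {'K': array([[395.33254943,   0.        , 276.34459981],
       [  0.        , 395.33254943, 208.48740571],
       [  0.        ,   0.        ,   1.        ]]), 'origin': array([0.44177504, 0.00140537, 1.33803589]), 'orientation': array([ 0.70687438,  0.02704259, -0.02833793, -0.70625369])}
wrist {'K': array([[307.87802054,   0.        , 275.29353143],
       [  0.        , 307.87802054, 210.71306535],
       [  0.        ,   0.        ,   1.        ]]), 'origin': array([0.06700859, 0.57456558, 0.37263455]), 'orientation': array([ 0.77763064, -0.10525622, -0.08239961,  0.61434682])}
```

View pics/a_side.png

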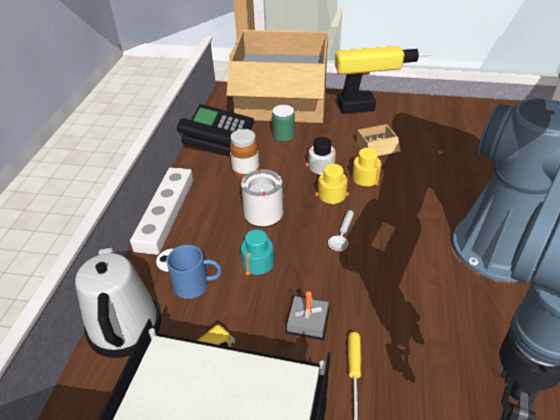

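View pics/a_top.png

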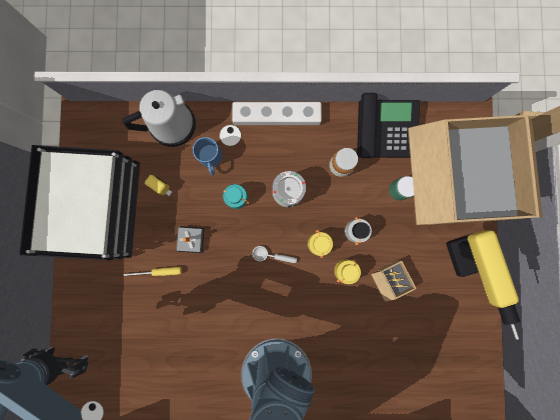

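View pics/a_wrist.png

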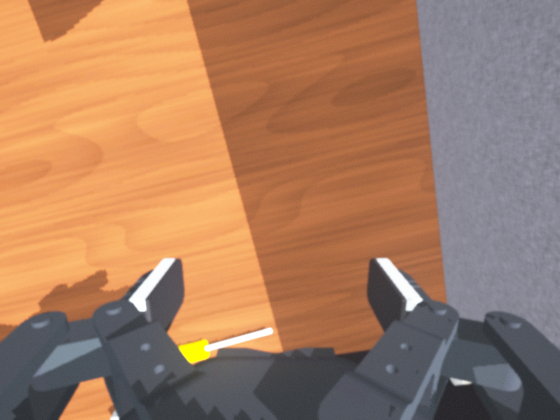

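The side view shows the grinder at (263,197), the dock with the blade at (308,312) and the clear lid with black grip at (321,155). In the top view they are at (289,188), (190,240) and (358,231). The other lids, turquoise and yellow, are decoys.

```bash
cat > h.py <<'E'
import numpy as np,cv2
from scipy.spatial.transform import Rotation as R
def rot(q): return R.from_quat([q[1],q[2],q[3],q[0]])
def ray(c,u,v):
    K=c["K"]; d=np.array([(u-K[0,2])/K[0,0],-(v-K[1,2])/K[1,1],-1.0]); return rot(c["orientation"]).apply(d)
def onz(c,u,v,z):
    d=ray(c,u,v);o=np.array(c["origin"]); return o+d*(z-o[2])/d[2]
def proj(c,p):
    q=rot(c["orientation"]).inv().apply(np.atleast_2d(p)-np.array(c["origin"])); K=c["K"]
    return np.c_[K[0,0]*q[:,0]/-q[:,2]+K[0,2],K[1,1]*-q[:,1]/-q[:,2]+K[1,2]]
def tri(c1,p1,c2,p2):
    A=[];b=[]
    for c,p in((c1,p1),(c2,p2)):
        d=ray(c,*p);d/=np.linalg.norm(d);M=np.eye(3)-np.outer(d,d);A.append(M);b.append(M@np.array(c["origin"]))
    x=np.linalg.lstsq(np.vstack(A),np.hstack(b),rcond=None)[0]
    return x,[proj(c,x)[0]-p for c,p in((c1,p1),(c2,p2))]
def crop(src,x0,y0,x1,y1,f,out,interp=cv2.INTER_CUBIC):
    im=cv2.imread(src) if isinstance(src,str) else cv2.cvtColor(src,cv2.COLOR_RGB2BGR)
    cv2.imwrite(out,cv2.resize(im[y0:y1,x0:x1],None,fx=f,fy=f,interpolation=interp))
E
python3 - <<'E'
from h import *
import json
from bench import nets,viewer
for t in ["grinder","lid_grip","blade_grip","dock_top"]:
    for c in ["side","top"]:
        try: print(t,c,[(np.round(d["extent"],1).tolist(),round(d["score"],2)) for d in nets.boxes_of(t,c)][:5])
        except Exception as e: print(t,c,e)
a=cv2.imread("pics/a_top.png");b=cv2.imread("pics/a_side.png")
p=[a[160:220,259:319],a[205:265,330:390],a[210:270,160:220],b[165:225,233:293],b[130:190,291:351],b[285:345,278:338]]
p=[cv2.resize(x,None,fx=4.4,fy=4.4,interpolation=cv2.INTER_CUBIC) for x in p]
cv2.imwrite("pics/b.png",np.vstack([np.hstack(p[:3]),np.hstack(p[3:])]))
E
```

```text
grinder side [([241.3, 170.9, 286.2, 228.5], 0.49)]
grinder top [([273.6, 170.5, 305.2, 209.6], 0.83)]
lid_grip side [([315.2, 163.9, 348.9, 201.0], 0.76), ([165.6, 244.7, 223.2, 295.4], 0.62), ([239.9, 227.7, 273.5, 274.7], 0.57)]
lid_grip top [([334.9, 258.8, 360.4, 281.8], 0.93), ([346.2, 215.4, 373.2, 244.7], 0.91), ([307.4, 228.0, 334.5, 258.6], 0.75), ([223.5, 182.2, 247.2, 205.5], 0.65)]
blade_grip side [([295.7, 291.9, 321.4, 317.9], 0.56)]
blade_grip top [([176.8, 229.2, 197.9, 246.0], 0.62), ([269.5, 168.6, 303.9, 204.9], 0.33)]
dock_top side [([286.3, 298.6, 330.9, 342.7], 0.82), ([228.2, 128.3, 258.4, 180.0], 0.29)]
dock_top top [([178.5, 227.1, 202.3, 255.2], 0.87)]
```

View pics/b.png

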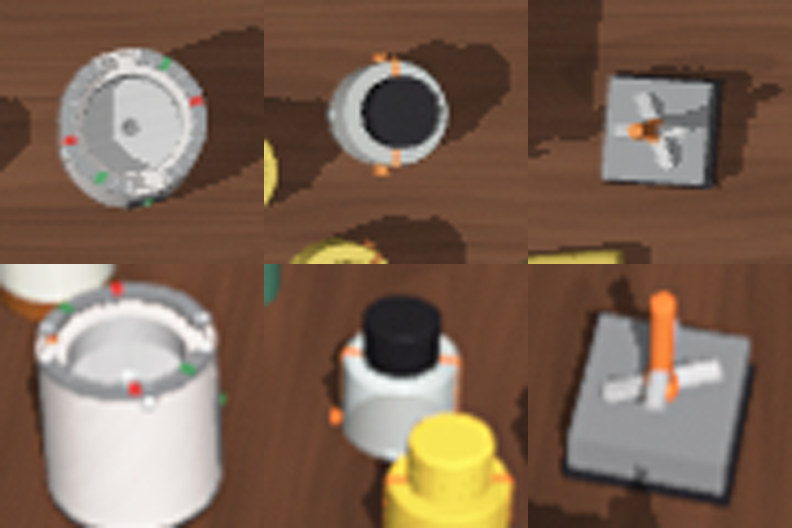

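```bash
python3 - <<'E'
from h import *
from bench import telemetry,viewer,nets
o=telemetry.get_obs(); print(o["time_s"])
T=viewer.get_calibration("top");S=viewer.get_calibration("side");W=viewer.get_calibration("wrist")
px=lambda X,Y,x0,y0:(x0+(X+.5)/4.4-.5,y0+(Y+.5)/4.4-.5)
g=px(133,120.5,259,160); gs=px(((118+135)/2)-0,((288+388)/2)-264,233,165)
print("grinder top",onz(T,*g,.112),"side",onz(S,*gs,.112), tri(T,g,S,gs))
for n,(a,b) in dict(red=((196,101),(70,140)),green=((165,63),(101,178))).items():
    A=onz(T,*px(*a,259,160),.112);B=onz(T,*px(*b,259,160),.112);d=A-B
    print(n,(A+B)/2,np.degrees(np.arctan2(d[1],d[0])),np.linalg.norm(d))
# lid : grip top centre & lugs
l=px(401-264,112,330,205); ls=px(402-264,325-264,291,130)
print("lid top",onz(T,*l,.09),onz(S,*ls,.09))
A=onz(T,*px(378-264,57,330,205),.0025);B=onz(T,*px(381-264,170,330,205),.0025);d=A-B
print("lid lugs",(A+B)/2,np.degrees(np.arctan2(d[1],d[0])),np.linalg.norm(d))
# blade stem top
b=px(636-528,131,160,210); bs=px(663-528,300-264,278,285)
print("blade",onz(T,*b,.098),onz(S,*bs,.098))
c=px(658-528,130,160,210);print("dock",onz(T,*c,.03))
for n,p,z in [("tea lid turq",(235,195),.07),("y1",(320,243),.09),("y2",(348,272),.09),("mug",(205,150),.09),("jar",(346,158),.12),("tin",(402,188),.09),("kettle",(160,108),.2)]: print(n,onz(T,*p,z))
r=rot(o["eef_rot"]);print("cam in tool",r.inv().apply(W["origin"]-o["eef_pos"]),(r.inv()*rot(W["orientation"])).as_matrix().round(3))
print(r.as_matrix().round(4))
E
```

```text
0.55
grinder top [ 0.60539827 -0.03979202  0.112     ] side [ 0.60625644 -0.03734342  0.112     ] (array([ 0.60625468, -0.03978805,  0.10993985]), [array([-0.02369478, -0.18445312]), array([0.22503927, 0.02341535])])
red [ 0.60541159 -0.03983462  0.112     ] -72.63659371056826 0.09379592700305252
green [ 0.60550695 -0.03985221  0.112     ] -28.978818437130112 0.09408988177753513
lid top [ 0.47171759 -0.26714574  0.09      ] [ 0.47306876 -0.25715308  0.09      ]
lid lugs [ 0.47276343 -0.26945513  0.0025    ] 0.6675009557006266 0.086577631168429
blade [0.44196425 0.28724745 0.098     ] [0.44299085 0.28935143 0.098     ]
dock [0.44273504 0.28645636 0.03      ]
tea lid turq [0.58482687 0.13250891 0.07      ]
y1 [ 0.43097693 -0.13825938  0.09      ]
y2 [ 0.34066643 -0.22516014  0.09      ]
mug [0.72742748 0.22780803 0.09      ]
jar [ 0.69574985 -0.21818616  0.12      ]
tin [ 0.60550892 -0.40056093  0.09      ]
kettle [0.82759956 0.34219172 0.2       ]
cam in tool [-0.00020411 -0.06728659 -0.13413794] [[ 1.     0.001 -0.   ]
 [ 0.001 -0.964 -0.265]
 [-0.     0.265 -0.964]]
[[ 0.2307  0.973   0.    ]
 [ 0.973  -0.2307 -0.    ]
 [-0.      0.     -1.    ]]
```

Call:
step_arm --plan '[[[-0.04,0.073,0.008],[0,0,0]],[[-0.08,0.146,0.016],[0,0,0]],[[-0.12,0.219,0.024],[0,0,0]],[[-0.16,0.292,0.032],[0,0,0]],[[-0.193,0.364,0.04],[0,0,0]]]'

```text
time_s: 1.05
eef_pos: [0.3193, 0.3924, 0.2154]
eef_rot: [-0.0, 0.784, 0.62, 0.0]
wrist_force: [1.1, 0.6, 0.6]
opening: 1.007
```

Call:
step_arm --plan '[[[-0.02,0.04,0.005],[0,0,0]],[[-0.04,0.08,0.01],[0,0,0]],[[-0.06,0.12,0.014],[0,0,0]],[[-0.075,0.1446,0.016],[0,0,0]],[[-0.075,0.1446,0.016],[0,0,0]]]'

```text
time_s: 1.55
eef_pos: [0.4442, 0.2848, 0.1991]
eef_rot: [0.0, 0.786, 0.618, 0.0]
wrist_force: [-0.4, 0.9, -0.2]
opening: 1.003
```

```bash
cat > look.py <<'E'
import sys
from h import *
from bench import telemetry,viewer,nets
import json
n=sys.argv[1]; cam=sys.argv[2] if len(sys.argv)>2 else "wrist"
o=telemetry.get_obs(); c=viewer.get_calibration(cam); im=viewer.camera(cam)
cv2.imwrite(f"pics/{n}.png",cv2.cvtColor(im,cv2.COLOR_RGB2BGR))
json.dump({k:np.array(v).tolist() for k,v in c.items()},open(f"pics/{n}.json","w"))
print(o["time_s"],o["eef_pos"].round(4),o["eef_rot"].round(4),o["wrist_force"].round(1),o["torque"].round(3),round(float(o["opening"]),3),o["q"].round(2))
E
python3 look.py c1
```

```text
1.55 [0.4442 0.2848 0.1991] [5.000e-04 7.858e-01 6.184e-01 0.000e+00] [-0.4  0.9 -0.2] [0.043 0.099 0.025] 1.003 [ 0.35  0.12  1.77 -0.    1.26 -0.99]
```

View pics/c1.png

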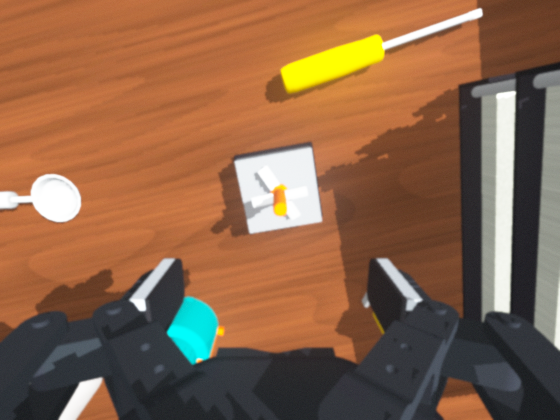

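```bash
python3 -c "
from h import *
crop('pics/c1.png',225,135,335,240,7,'pics/c1z.png')"
```

```text
(no output)
```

View pics/c1z.png

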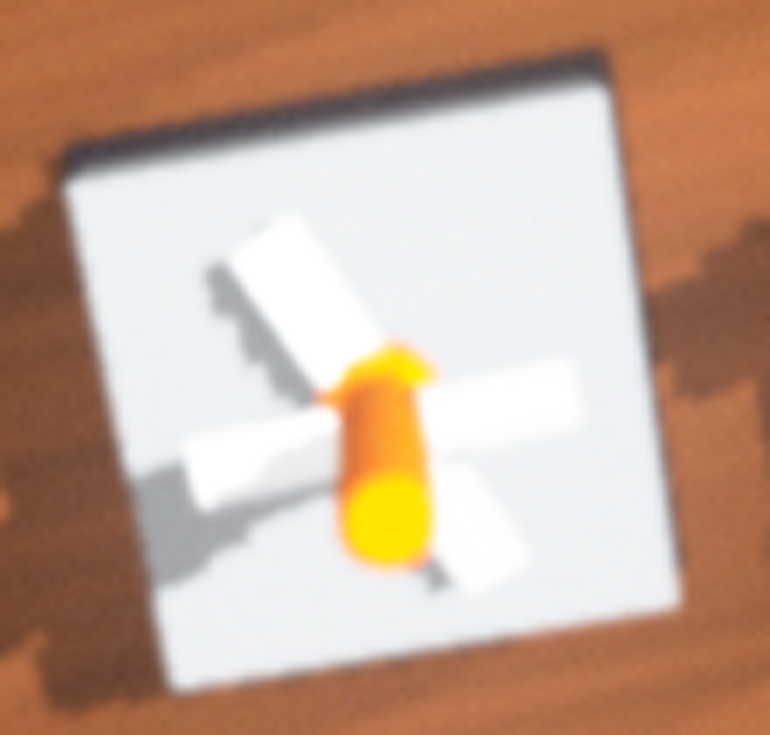

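```bash
python3 - <<'E'
from h import *
import json
c=json.load(open("pics/c1.json"))
p=onz(c,279.7,208.6,.098);print(p)
from bench import telemetry
o=telemetry.get_obs();r=rot(o["eef_rot"]);print(r.inv().apply(np.array([*p[:2],.075])-o["eef_pos"]))
d=np.mean([onz(c,225+x/7-.5,135+y/7-.5,.03) for x,y in((62,182),(608,78),(683,605),(172,692))],axis=0);print(d)
E
```

```text
Traceback (most recent call last):
  File "h.py", line 7, in onz
    d=ray(c,u,v);o=np.array(c["origin"]); return o+d*(z-o[2])/d[2]
  File "h.py", line 5, in ray
    K=c["K"]; d=np.array([(u-K[0,2])/K[0,0],-(v-K[1,2])/K[1,1],-1.0]); return rot(c["orientation"]).apply(d)
                             ~^^^^^
TypeError: list indices must be integers or slices, not tuple
```

```bash
sed -i 's/K=c\["K"\]/K=np.array(c["K"])/' h.py; python3 - <<'E'
from h import *
import json
c=json.load(open("pics/c1.json"))
p=onz(c,279.7,208.6,.098);print(p)
from bench import telemetry
o=telemetry.get_obs();r=rot(o["eef_rot"]);print(r.inv().apply(np.array([*p[:2],.075])-o["eef_pos"]))
d=np.mean([onz(c,225+x/7-.5,135+y/7-.5,.03) for x,y in((62,182),(608,78),(683,605),(172,692))],axis=0);print(d)
E
```

```text
[0.44084565 0.28899565 0.098     ]
[ 0.00228938 -0.00244367  0.12411537]
[0.44121191 0.28908581 0.03      ]
```

The zoom shows the stem top centre at (279.7,208.6), which puts it at about (0.441, 0.289). That agrees with the dock's centre.

Call:
step_arm --plan '[[[0.0023,-0.0025,0.03],[0,0,0]],[[0.0023,-0.0025,0.06],[0,0,0]],[[0.0023,-0.0025,0.09],[0,0,0]],[[0.0023,-0.0025,0.115],[0,0,0]],[[0.0023,-0.0025,0.124],[0,0,0]]]' --fingers 50

```text
time_s: 2.1
eef_pos: [0.437, 0.2906, 0.0728]
eef_rot: [-0.001, 0.784, 0.621, -0.002]
wrist_force: [0.1, -0.8, -0.2]
opening: 0.503
```

Call:
step_arm --plan '[[[0,0,0],[0,0,0]],[[0,0,0],[0,0,0]],[[0,0,0],[0,0,0]],[[0,0,0],[0,0,0]],[[0,0,0],[0,0,0]]]' --fingers 0

```text
time_s: 2.6
eef_pos: [0.4407, 0.2907, 0.0766]
eef_rot: [0.0, 0.784, 0.62, 0.001]
wrist_force: [0.0, 1.9, 4.4]
opening: 0.11
```

```bash
python3 look.py d1; python3 look.py d1s side; python3 -c "
from h import *
crop('pics/d1s.png',230,210,390,350,5,'pics/d1z.png')"
```

```text
2.6 [0.4407 0.2907 0.0766] [3.000e-04 7.845e-01 6.202e-01 1.200e-03] [0.  1.9 4.4] [0.087 0.15  0.002] 0.11 [ 0.36  0.29  1.85  0.    1.01 -0.98]
2.65 [0.4407 0.2907 0.0765] [3.000e-04 7.845e-01 6.202e-01 1.200e-03] [-0.6  0.3  6.3] [ 0.069  0.14  -0.029] 0.108 [ 0.36  0.29  1.85  0.    1.01 -0.98]
```

View pics/d1z.png

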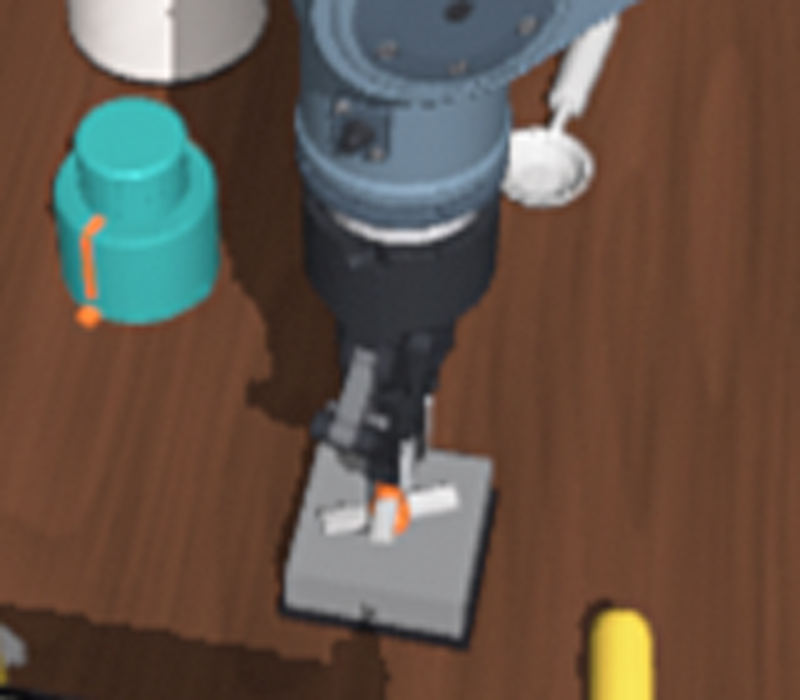

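View pics/d1.png

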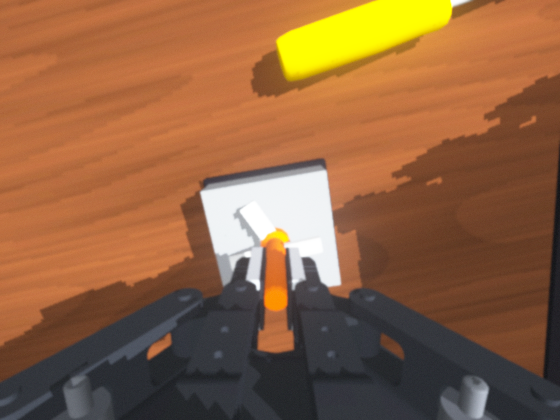

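The blade is gripped, so I lift it and stop short of the grinder to measure the hole.

Call:
step_arm --plan '[[[0,0,-0.04],[0,0,0]],[[0,0,-0.09],[0,0,0]],[[0,0,-0.14],[0,0,0]],[[-0.03,0.04,-0.14],[0,0,0]],[[-0.06,0.08,-0.14],[0,0,0]]]'

```text
time_s: 3.2
eef_pos: [0.5051, 0.2138, 0.2182]
eef_rot: [0.001, 0.783, 0.622, 0.002]
wrist_force: [0.3, -0.6, -1.1]
opening: 0.111
```

Call:
step_arm --plan '[[[-0.03,0.04,0],[0,0,0]],[[-0.06,0.08,0],[0,0,0]],[[-0.09,0.12,0],[0,0,0]],[[-0.12,0.16,0],[0,0,0]],[[-0.15,0.19,0],[0,0,0]]]'

```text
time_s: 3.7
eef_pos: [0.6554, 0.0213, 0.2151]
eef_rot: [0.0, 0.785, 0.62, 0.0]
wrist_force: [-0.1, 0.8, -0.6]
opening: 0.113
```

Call:
step_arm --plan '[[[0,0,0],[0,0,0]],[[0,0,0],[0,0,0]]]'

```text
time_s: 3.9
eef_pos: [0.6539, 0.0225, 0.2145]
eef_rot: [-0.001, 0.785, 0.619, -0.0]
wrist_force: [0.6, 1.0, 0.3]
opening: 0.11
```

```bash
python3 look.py e1
```

```text
3.9 [0.6539 0.0225 0.2145] [-6.000e-04  7.852e-01  6.193e-01 -4.000e-04] [0.6 1.  0.3] [-0.016 -0.037 -0.028] 0.11 [-0.15  0.38  1.42  0.    1.35 -1.48]
```

View pics/e1.png

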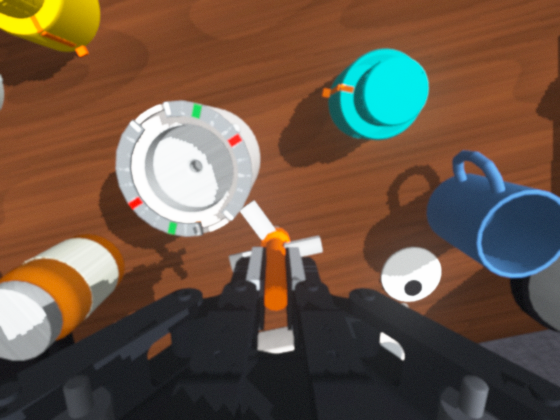

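```bash
python3 -c "
from h import *
crop('pics/e1.png',105,85,325,315,3.4,'pics/e1z.png')"
```

```text
(no output)
```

View pics/e1z.png

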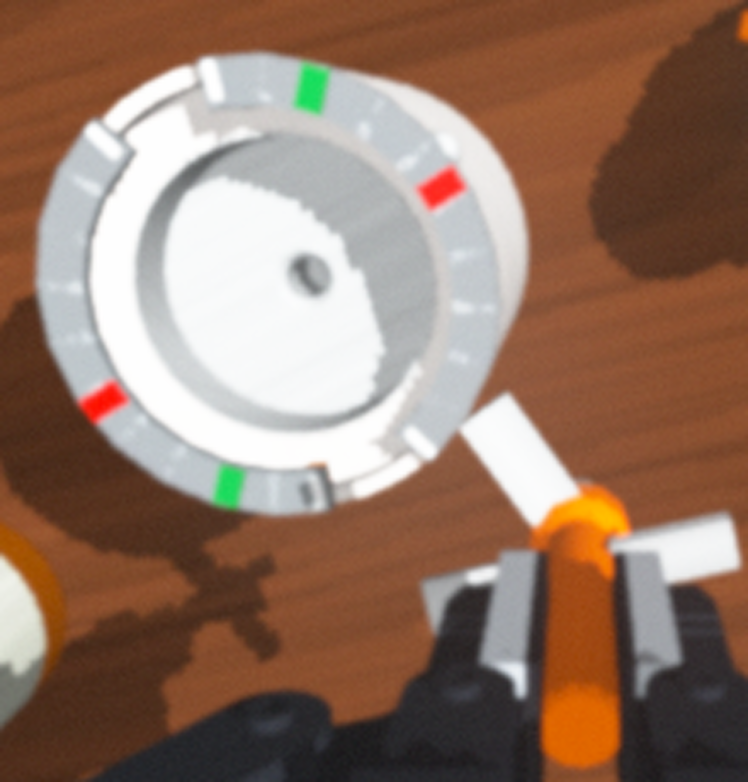

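```bash
python3 - <<'E'
from h import *
import json
c=json.load(open("pics/e1.json"))
P=lambda x,y,z:onz(c,105+(x+.5)/3.4-.5,85+(y+.5)/3.4-.5,z)
h=P(310,273,.080);print("hole",h)
for n,a,b,off in (("green",(312,89),(228,487),43),("red",(441,188),(102,402),86)):
    A=P(*a,.112);B=P(*b,.112);d=A-B;print(n,(A+B)/2,np.linalg.norm(d),np.degrees(np.arctan2(d[1],d[0])))
t=[P(*x,.112) for x in((212,80),(107,138),(418,442),(315,490))];m=np.mean(t,axis=0);print("ticks",m,[np.degrees(np.arctan2(*(q-m)[1::-1])).round(1) for q in t])
# cross-check stem: TCP z .2145, stem top z = .2145+0.098-.0765
e=np.array([0.6539,0.0225,0.2145]);print("stem top",P(581,725,.2145+.0215))
T=np.array([.6055,-.0398])
for z in (.042-.0765+.2145-.01,): print("wing centre?",z)
r=rot([0,.7852,.6193,0]);print("shift to hole",r.inv().apply(np.array([h[0],h[1],.2145])-e))
E
```

```text
hole [ 0.60384839 -0.03666599  0.08      ]
green [ 0.60519757 -0.03875784  0.112     ] 0.09393908372382098 150.3441565832625
red [ 0.60512599 -0.03896271  0.112     ] 0.0941484440567913 107.55394563272611
ticks [ 0.60467631 -0.03872552  0.112     ] [np.float64(176.5), np.float64(-150.4), np.float64(30.0), np.float64(-4.1)]
stem top [0.65482647 0.02217286 0.236     ]
wing centre? 0.16999999999999998
shift to hole [-0.06919921 -0.03488907  0.        ]
```

Call:
step_arm --plan '[[[-0.035,-0.017,0],[0,0,0]],[[-0.0709,-0.0338,0],[0,0,0]],[[-0.0709,-0.0338,0.02],[0,0,0]],[[-0.0709,-0.0338,0.04],[0,0,0]],[[-0.0709,-0.0338,0.055],[0,0,0]]]'

```text
time_s: 4.45
eef_pos: [0.6037, -0.0361, 0.1594]
eef_rot: [-0.0, 0.784, 0.621, -0.0]
wrist_force: [-0.8, -0.8, -0.7]
opening: 0.111
```

```bash
python3 look.py f1; python3 look.py f1s side;python3 -c "
from h import *
crop('pics/f1s.png',200,110,340,240,5,'pics/f1z.png')"
```

```text
4.45 [ 0.6037 -0.0361  0.1594] [-4.000e-04  7.840e-01  6.208e-01 -2.000e-04] [-0.8 -0.8 -0.7] [ 0.022 -0.016  0.   ] 0.111 [-0.26  0.33  1.6   0.    1.22 -1.6 ]
4.5 [ 0.6025 -0.0358  0.1566] [-0.002   0.784   0.6208 -0.0014] [-1.7 -0.2 -2. ] [-0.012  0.039  0.054] 0.117 [-0.26  0.33  1.6   0.    1.22 -1.6 ]
```

View pics/f1z.png

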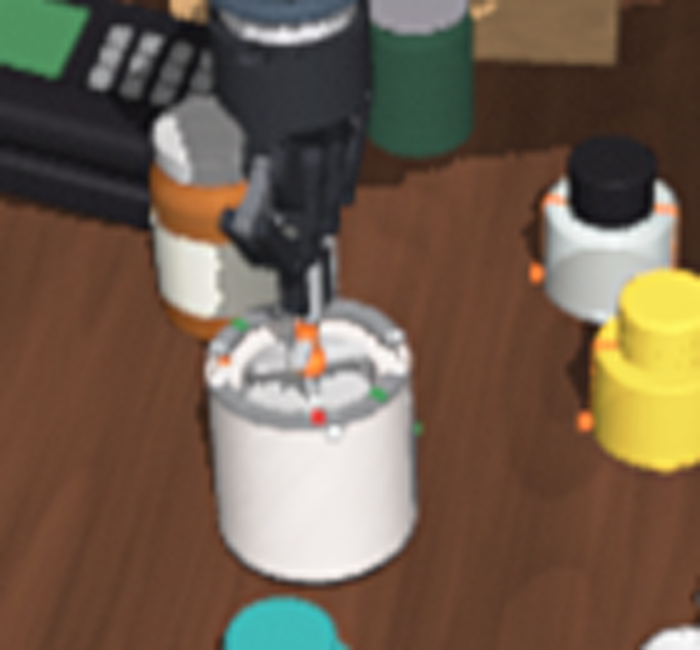

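View pics/f1.png

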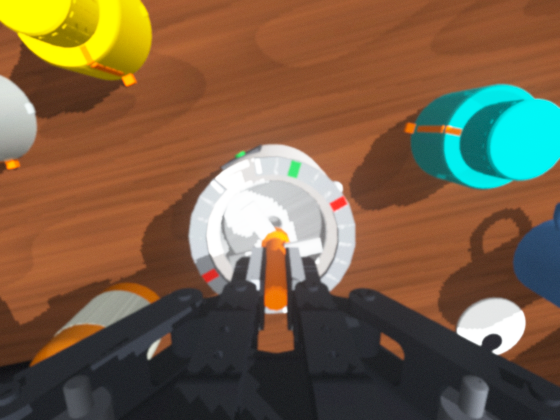

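```bash
python3 - <<'E'
from h import *
import json
c=json.load(open("pics/f1.json"));print(c["origin"])
A=onz(c,338,204,.112);B=onz(c,210,275,.112);print((A+B)/2,np.linalg.norm(A-B))
print("hole",onz(c,278,222,.08)); z=c["origin"][2]-.1341
print(z,onz(c,276,302,z+.0215),onz(c,276,238,z+.0215-.046))
crop('pics/f1.png',175,135,375,335,3.8,'pics/f1w.png')
E
```

```text
[0.5382872628109862, -0.02090174072371252, 0.293627563495458]
[ 0.60527135 -0.03880241  0.112     ] 0.09344737453691258
hole [ 0.60404911 -0.03430067  0.08      ]
0.159527563495458 [ 0.60643802 -0.03665232  0.18102756] [ 0.59579075 -0.03400619  0.13502756]
```

View pics/f1w.png

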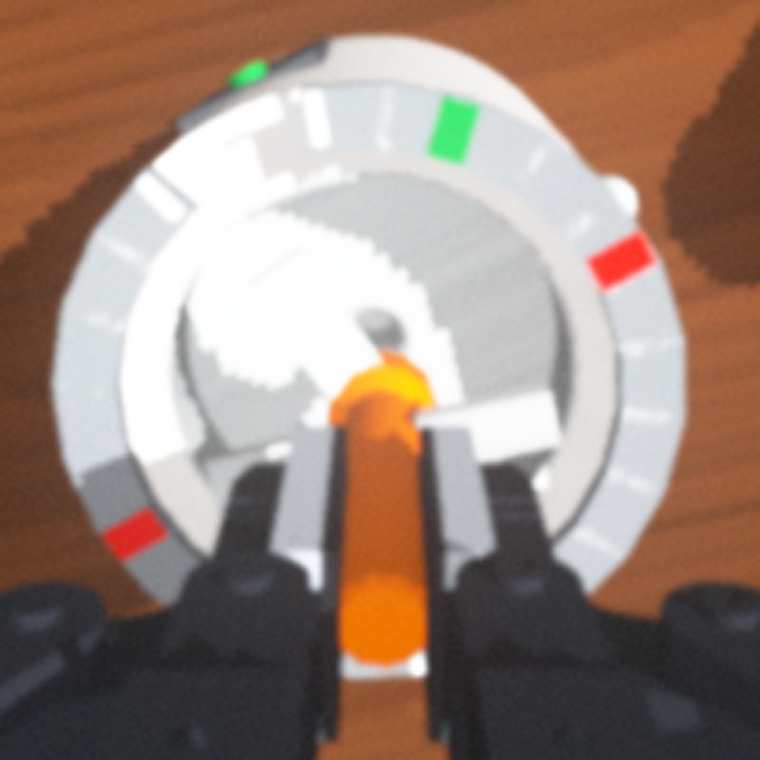

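Call:
step_arm --plan '[[[0,0,0],[0,0,0]],[[0,0,0],[0,0,0]]]'

```text
time_s: 4.75
eef_pos: [0.6056, -0.0372, 0.1615]
eef_rot: [0.001, 0.784, 0.621, 0.001]
wrist_force: [0.6, -0.7, -0.2]
opening: 0.111
```

```bash
python3 look.py f2;python3 -c "
from h import *
crop('pics/f2.png',175,135,375,335,3.8,'pics/f2w.png')"
```

```text
4.75 [ 0.6056 -0.0372  0.1615] [7.000e-04 7.842e-01 6.205e-01 5.000e-04] [ 0.6 -0.7 -0.2] [ 0.058 -0.019  0.019] 0.111 [-0.26  0.33  1.59 -0.    1.22 -1.6 ]
```

View pics/f2w.png

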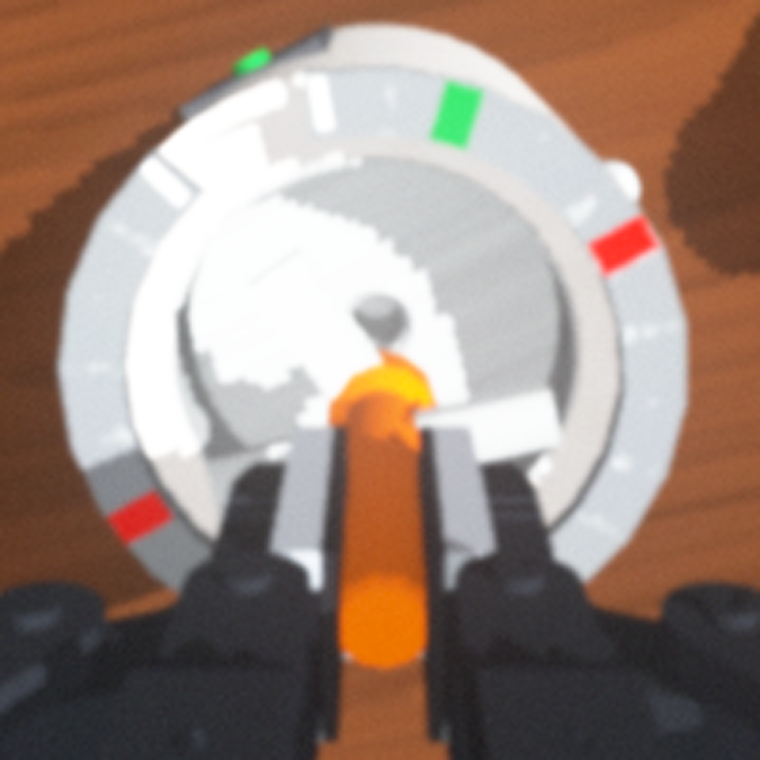

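```bash
python3 - <<'E'
from h import *
import json
M=np.array([[1,0,0],[0,-.9642,-.2651],[0,.2651,-.9642]])
K=np.array(json.load(open("pics/f2.json"))["K"])
def tl(x,y,dep): # crop px, depth below TCP -> tool xy
    u=175+(x+.5)/3.8-.5;v=135+(y+.5)/3.8-.5
    d=M@np.array([(u-K[0,2])/K[0,0],-(v-K[1,2])/K[1,1],-1]);o=np.array([0,-.0673,-.1341]);return (o+d*(dep-o[2])/d[2])[:2]
for tz in (.158,.160,.162):
    print(tz,"red mid",(tl(623,245,tz-.112)+tl(140,517,tz-.112))/2,"stem top",tl(384,622,-.0215),"hole",tl(382,318,tz-.08),"green",tl(457,114,tz-.112))
E
```

```text
0.158 red mid [-0.00145456 -0.0014628 ] stem top [0.00016076 0.00104412] hole [-9.75732378e-05 -3.31257408e-03] green [ 0.01142185 -0.04563088]
0.16 red mid [-0.00147071 -0.00073168] stem top [0.00016076 0.00104412] hole [-9.84933061e-05 -2.70920373e-03] green [ 0.01154869 -0.04539024]
0.162 red mid [-1.48686352e-03 -5.58597178e-07] stem top [0.00016076 0.00104412] hole [-9.94133743e-05 -2.10583337e-03] green [ 0.01167553 -0.04514961]
```

The grinder's axis sits about 1.0–1.5 mm off the stem axis in the tool frame. I correct that and lower slowly.

Call:
step_arm --plan '[[[-0.001,-0.0013,0.005],[0,0,0]],[[-0.001,-0.0013,0.01],[0,0,0]],[[-0.001,-0.0013,0.015],[0,0,0]],[[-0.001,-0.0013,0.02],[0,0,0]],[[-0.001,-0.0013,0.024],[0,0,0]]]'

```text
time_s: 5.3
eef_pos: [0.603, -0.0382, 0.1355]
eef_rot: [-0.0, 0.784, 0.62, -0.0]
wrist_force: [0.5, -0.7, -1.2]
opening: 0.114
```

Call:
step_arm --plan '[[[0,0,0.003],[0,0,0]],[[0,0,0.006],[0,0,0]],[[0,0,0.009],[0,0,0]],[[0,0,0.0095],[0,0,0]],[[0,0,0.0095],[0,0,0]]]'

```text
time_s: 5.8
eef_pos: [0.6033, -0.0382, 0.1268]
eef_rot: [0.0, 0.784, 0.62, 0.0]
wrist_force: [0.1, 0.2, -0.6]
opening: 0.107
```

```bash
python3 look.py g1;python3 look.py g1s side; python3 -c "
from h import *
crop('pics/g1.png',175,135,375,335,3.8,'pics/g1w.png')
crop('pics/g1s.png',220,110,320,240,5,'pics/g1z.png')"
```

```text
5.8 [ 0.6033 -0.0382  0.1268] [0.     0.7844 0.6202 0.    ] [ 0.1  0.2 -0.6] [0.015 0.014 0.034] 0.107 [-0.26  0.36  1.62 -0.    1.16 -1.6 ]
5.85 [ 0.6033 -0.0382  0.1269] [1.000e-04 7.844e-01 6.202e-01 0.000e+00] [-1.3 -0.9 -0.8] [-0.025  0.051 -0.034] 0.112 [-0.26  0.36  1.62 -0.    1.16 -1.6 ]
```

View pics/g1w.png

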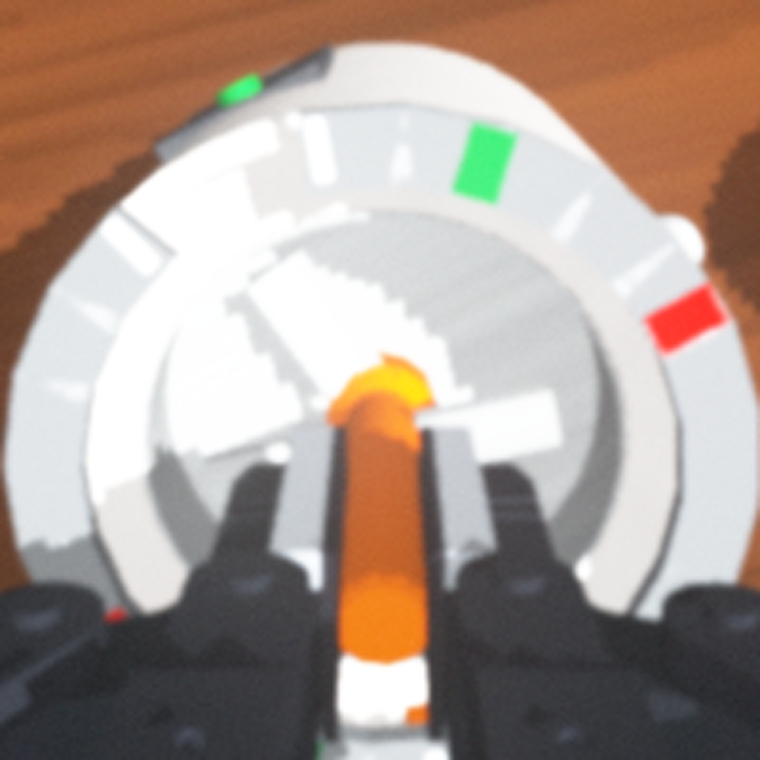

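View pics/g1z.png

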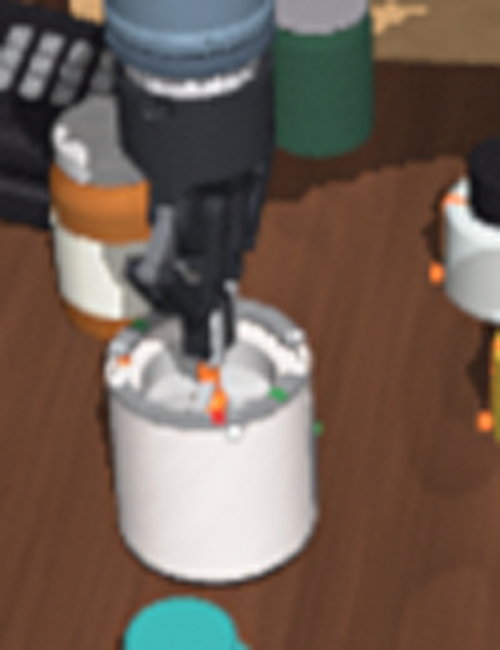

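No resistance down to TCP z 0.127, so the tip must be in the hole. I release it.

Call:
step_arm --plan '[[[0,0,0],[0,0,0]],[[0,0,0],[0,0,0]],[[0,0,0],[0,0,0]],[[0,0,0],[0,0,0]]]' --fingers 35

```text
time_s: 6.3
eef_pos: [0.6033, -0.0382, 0.1269]
eef_rot: [0.0, 0.784, 0.62, 0.0]
wrist_force: [0.3, -0.4, 0.7]
opening: 0.352
```

Call:
step_arm --plan '[[[0,0,-0.03],[0,0,0]],[[0,0,-0.07],[0,0,0]],[[0,0,-0.1],[0,0,0]],[[0,0,-0.1],[0,0,0]],[[0,0,-0.1],[0,0,0]]]'

```text
time_s: 6.8
eef_pos: [0.6037, -0.0383, 0.2277]
eef_rot: [0.001, 0.784, 0.62, 0.001]
wrist_force: [0.3, -0.3, -0.1]
opening: 0.35
```

```bash
python3 look.py i1;python3 look.py i1s side; python3 -c "
from h import *
crop('pics/i1.png',175,115,375,315,3.8,'pics/i1w.png')
crop('pics/i1s.png',220,140,320,240,7,'pics/i1z.png')"
```

```text
6.8 [ 0.6037 -0.0383  0.2277] [8.000e-04 7.844e-01 6.202e-01 6.000e-04] [ 0.3 -0.3 -0.1] [ 0.008 -0.036 -0.044] 0.35 [-0.26  0.26  1.54 -0.    1.34 -1.6 ]
6.85 [ 0.6029 -0.0381  0.2262] [-3.000e-04  7.844e-01  6.202e-01 -2.000e-04] [ 0.9  0.3 -0.6] [-0.003 -0.013  0.03 ] 0.349 [-0.26  0.26  1.54 -0.    1.34 -1.6 ]
```

View pics/i1w.png

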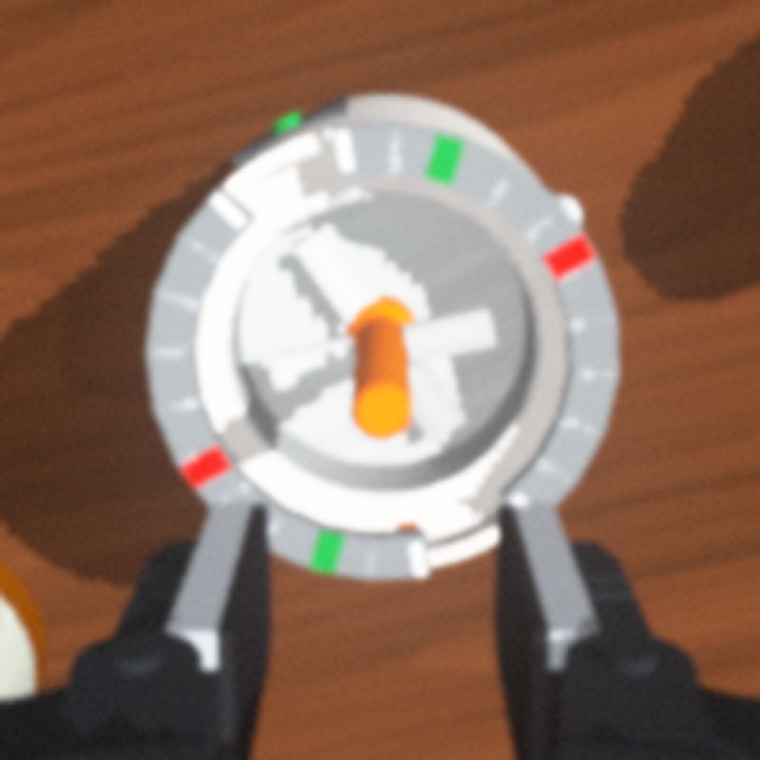

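View pics/i1z.png

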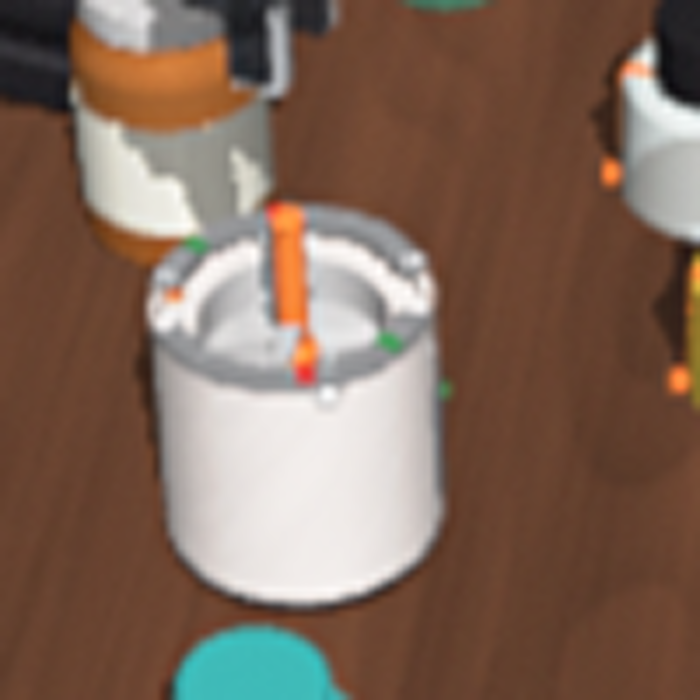

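```bash
python3 - <<'E'
from h import *
import json
c=json.load(open("pics/i1.json"));S=json.load(open("pics/i1s.json"))
P=lambda x,y,z:onz(c,175+(x+.5)/3.8-.5,115+(y+.5)/3.8-.5,z)
r=(P(570,256,.112)+P(206,467,.112))/2;g=(P(444,158,.112)+P(326,551,.112))/2
print(c["origin"],r,g)
for a,b in(((570,256),(206,467)),((444,158),(326,551))):
    d=P(*a,.112)-P(*b,.112);print(np.degrees(np.arctan2(d[1],d[0])),np.linalg.norm(d))
for z in(.14,.148,.156):print(z,P(382,411,z))
q=lambda x,y:(220+(x+.5)/7-.5,140+(y+.5)/7-.5)
w=lambda x,y:(175+(x+.5)/3.8-.5,115+(y+.5)/3.8-.5)
print(tri(c,w(382,411),S,q(288,217)))
E
```

```text
[0.5379377733590791, -0.022905932150745194, 0.36165293662336107] [ 0.60510726 -0.03859679  0.112     ] [ 0.60493226 -0.03882886  0.112     ]
107.63367913008801 0.09396317310305421
150.4654974944626 0.0937434220918879
0.14 [ 0.60690937 -0.03935591  0.14      ]
0.148 [ 0.60442002 -0.03876219  0.148     ]
0.156 [ 0.60193066 -0.03816847  0.156     ]
(array([ 0.60585546, -0.03894714,  0.14581316]), [array([0.20765095, 0.95778032]), array([0.27116265, 0.0921805 ])])
```

The blade stands upright at home: the triangulated stem top is (0.6058,-0.0389,0.146) against a grinder axis of (0.605,-0.0387). Next is the lid.

Call:
step_arm --plan '[[[-0.04,-0.012,0],[0,0,0]],[[-0.085,-0.025,0],[0,0,0]],[[-0.13,-0.039,0],[0,0,0]],[[-0.175,-0.053,0],[0,0,0]],[[-0.22,-0.067,0],[0,0,0]]]' --fingers 100

```text
time_s: 7.4
eef_pos: [0.4855, -0.2375, 0.2251]
eef_rot: [-0.001, 0.784, 0.62, -0.0]
wrist_force: [0.5, -0.2, 0.3]
opening: 1.0
```

Call:
step_arm --plan '[[[-0.029,-0.009,0.01],[0,0,0]],[[-0.029,-0.009,0.02],[0,0,0]],[[-0.029,-0.009,0.02],[0,0,0]]]'

```text
time_s: 7.7
eef_pos: [0.4703, -0.2621, 0.2038]
eef_rot: [-0.003, 0.785, 0.619, -0.0]
wrist_force: [-0.3, -0.2, 0.3]
opening: 0.997
```

```bash
python3 look.py j1
```

```text
7.7 [ 0.4703 -0.2621  0.2038] [-2.800e-03  7.851e-01  6.194e-01 -3.000e-04] [-0.3 -0.2  0.3] [0.067 0.065 0.022] 0.997 [-0.73  0.14  1.73  0.    1.28 -2.07]
```

View pics/j1.png

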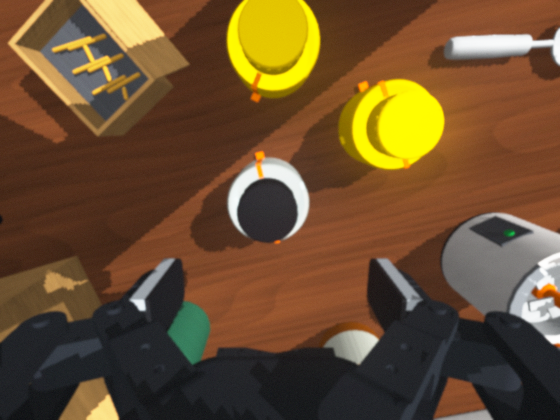

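```bash
python3 - <<'E'
from h import *
import json
crop('pics/j1.png',215,140,325,255,6.5,'pics/j1z.png')
im=cv2.imread('pics/j1.png');m=(im.max(2)<75).astype(np.uint8)
m[:,:215]=0;m[:,325:]=0;m[:140]=0;m[250:]=0
n,l,s,ce=cv2.connectedComponentsWithStats(m);i=1+np.argmax(s[1:,4]);print(s[i],ce[i])
cn=cv2.findContours((l==i).astype(np.uint8),cv2.RETR_EXTERNAL,cv2.CHAIN_APPROX_NONE)[0][0];print(cv2.minEnclosingCircle(cn),cv2.fitEllipse(cn))
E
```

```text
[ 238  179   59   63 2892] [266.8302213  210.50034578]
((265.80633544921875, 210.3873291015625), 31.816770553588867) ((266.82904052734375, 210.50811767578125), (57.319766998291016, 62.43388366699219), 8.550594329833984)
```

View pics/j1z.png

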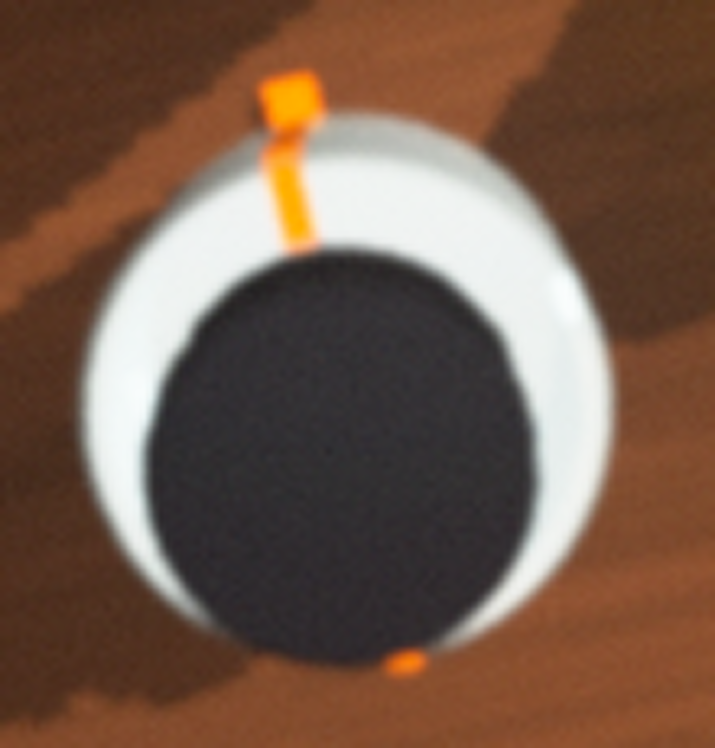

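```bash
python3 - <<'E'
from h import *
import json
from bench import telemetry
c=json.load(open("pics/j1.json"))
P=lambda x,y,z:onz(c,215+(x+.5)/6.5-.5,140+(y+.5)/6.5-.5,z)
g=P(342,466,.09);print("grip",g)
# shoulder circle centre via left/right extents & top
print("shoulder",(P(84,400,.057)+P(612,400,.057))/2,np.linalg.norm(P(84,400,.057)-P(612,400,.057)))
a=P(303,248,.057);b=P(283,158,.057);lug=P(293,100,.004)
for n,q in(("in",a),("out",b),("lug",lug)):
    d=q-g;print(n,q,np.hypot(d[0],d[1]),np.degrees(np.arctan2(d[1],d[0])))
l2=P(406,662,.004);d=l2-lug;print("lug-lug",(l2+lug)/2,np.linalg.norm(d),np.degrees(np.arctan2(d[1],d[0])))
o=telemetry.get_obs();print(o["eef_pos"],rot(o["eef_rot"]).as_matrix().round(4)[:,0])
E
```

```text
grip [ 0.46958342 -0.26872605  0.09      ]
shoulder [ 0.4687488  -0.26835615  0.057     ] 0.07621040584406741
in [ 0.44580903 -0.26927255  0.057     ] 0.023780670215417674 -178.6831744754774
out [ 0.43287353 -0.2688852   0.057     ] 0.03671023592587458 -179.7516172957268
lug [ 0.42923007 -0.26901051  0.004     ] 0.04035435236200265 -179.59612521595992
lug-lug [ 0.47940053 -0.27140331  0.004     ] 0.10045497757621226 -2.7305644702575504
[ 0.47113517 -0.26178135  0.20484295] [0.2311 0.9729 0.0024]
```

Call:
step_arm --plan '[[[-0.0062,0.002,0.03],[0,0,0]],[[-0.0062,0.002,0.07],[0,0,0]],[[-0.0062,0.002,0.1],[0,0,0]],[[-0.0062,0.002,0.12],[0,0,0]],[[-0.0062,0.002,0.128],[0,0,0]]]'

```text
time_s: 8.25
eef_pos: [0.4719, -0.2669, 0.0763]
eef_rot: [-0.002, 0.784, 0.621, -0.0]
wrist_force: [-1.0, 0.2, 0.1]
opening: 1.0
```

Call:
step_arm --plan '[[[0,0,0.003],[0,0,0]],[[0,0,0.007],[0,0,0]],[[0,0,0.007],[0,0,0]]]'

```text
time_s: 8.55
eef_pos: [0.4731, -0.2695, 0.0725]
eef_rot: [0.001, 0.784, 0.62, 0.0]
wrist_force: [-0.5, -0.1, -0.8]
opening: 0.997
```

```bash
python3 look.py k1;python3 look.py k1s side; python3 -c "
from h import *
crop('pics/k1s.png',260,80,380,180,6.5,'pics/k1z.png')"
```

```text
8.55 [ 0.4731 -0.2695  0.0725] [6.000e-04 7.843e-01 6.204e-01 1.000e-04] [-0.5 -0.1 -0.8] [ 0.009 -0.031  0.01 ] 0.997 [-0.74  0.33  1.8   0.    1.01 -2.07]
8.6 [ 0.4731 -0.2697  0.0727] [8.000e-04 7.844e-01 6.203e-01 2.000e-04] [-0.3 -1.3 -0.4] [-0.009 -0.03  -0.014] 0.998 [-0.74  0.33  1.8   0.    1.01 -2.07]
```

View pics/k1.png

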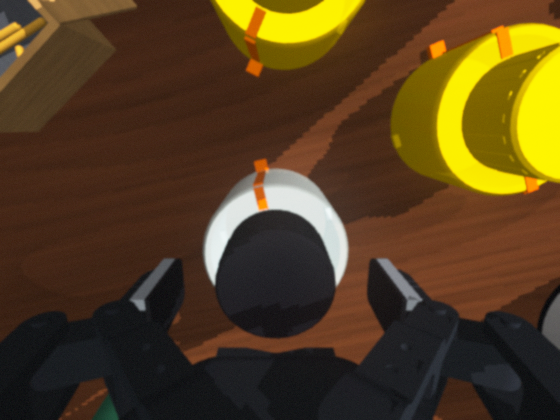

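View pics/k1z.png

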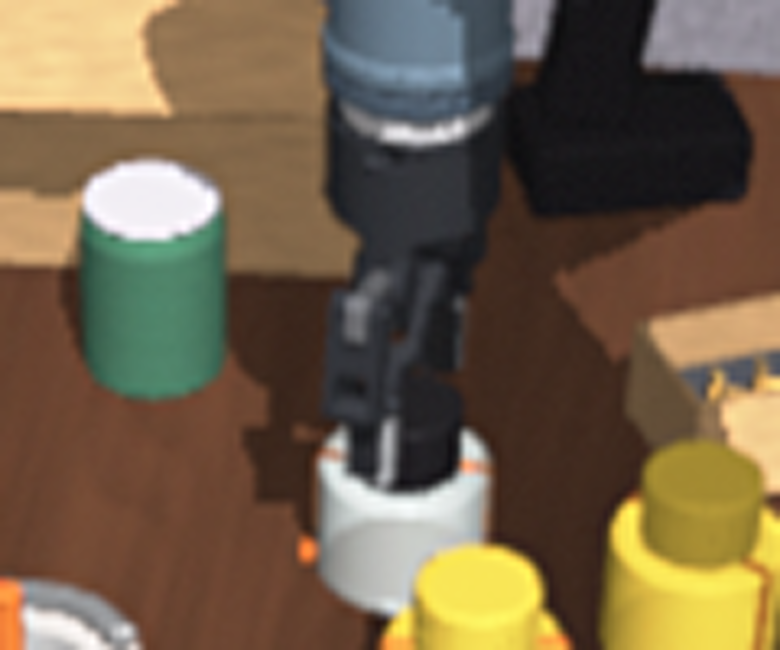

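```bash
python3 - <<'E'
from h import *
import json
K=np.array(json.load(open("pics/k1.json"))["K"])
M=np.array([[1,0,0],[0,-.9642,-.2651],[0,.2651,-.9642]])
o=np.array([0,-.0673,-.1341])
def pj(p):
    q=M.T@(np.asarray(p).T-o[:,None]);return np.c_[K[0,0]*q[0]/-q[2]+K[0,2],K[1,1]*q[1]/q[2]+K[1,2]]
im=cv2.imread('pics/k1.png')
t=np.linspace(0,2*np.pi,200)
tz=.0722
def draw(cx,cy,r,z,col):
    p=np.c_[cx+r*np.cos(t),cy+r*np.sin(t),0*t+tz-z];cv2.polylines(im,[np.round(pj(p)*16).astype(int)],True,col,1,cv2.LINE_AA,4)
cx,cy=0.000,0.000
draw(cx,cy,.026,.09,(0,0,255));draw(cx,cy,.026,.057,(255,0,255));draw(cx,cy,.039,.057,(0,255,0));draw(cx,cy,.039,.0,(255,255,0))
for yaw in (0,):
  a=np.radians(76.7-yaw) # tool x at 76.7; lid axis angle in tool frame
  # world dir (cos,sin) -> tool: x=dot(xt), y=dot(yt)
  for s in(1,-1):
    w=s*np.array([np.cos(np.radians(yaw)),np.sin(np.radians(yaw))]);xt=np.array([.2308,.973]);yt=np.array([.973,-.2308])
    d=np.array([w@xt,w@yt])
    p=np.array([[cx+d[0]*r,cy+d[1]*r,tz-z] for r,z in((.026,.057),(.039,.057),(.039,.005),(.046,.005))]);cv2.polylines(im,[np.round(pj(p)*16).astype(int)],False,(255,0,0),1,cv2.LINE_AA,4)
crop(im[...,::-1],190,145,360,345,3.4,'pics/k1w.png')
E
```

```text
(no output)
```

View pics/k1w.png

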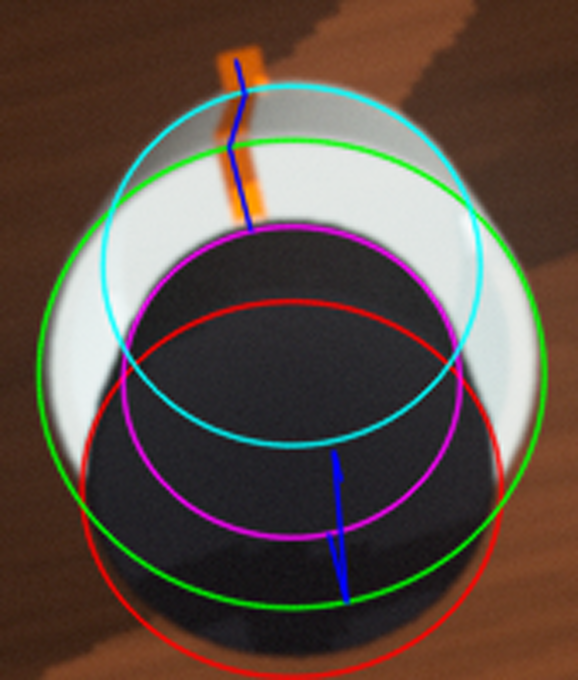

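Call:
step_arm --plan '[[[0,-0.0015,0.002],[0,0,0]],[[0,-0.0015,0.002],[0,0,0]]]'

```text
time_s: 8.85
eef_pos: [0.4708, -0.2691, 0.07]
eef_rot: [0.0, 0.784, 0.62, 0.0]
wrist_force: [0.4, -0.3, -0.3]
opening: 0.999
```

Call:
step_arm --plan '[[[0,0,0],[0,0,0]],[[0,0,0],[0,0,0]],[[0,0,0],[0,0,0]],[[0,0,0],[0,0,0]],[[0,0,0],[0,0,0]]]' --fingers 0

```text
time_s: 9.35
eef_pos: [0.4713, -0.2694, 0.0703]
eef_rot: [0.0, 0.784, 0.62, 0.0]
wrist_force: [0.1, -0.1, 4.5]
opening: 0.591
```

```bash
python3 look.py l1
```

```text
9.35 [ 0.4713 -0.2694  0.0703] [5.000e-04 7.845e-01 6.202e-01 0.000e+00] [ 0.1 -0.1  4.5] [ 0.123  0.106 -0.01 ] 0.591 [-0.74  0.33  1.81 -0.    1.01 -2.08]
```

View pics/l1.png

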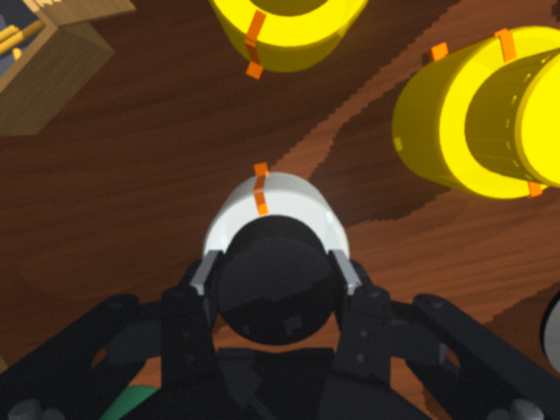

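The lid is gripped and its stripe is visible at (262,190). I lift it clear of the stem height and carry it over.

Call:
step_arm --plan '[[[0,0,-0.03],[0,0,0]],[[0,0,-0.075],[0,0,0]],[[0,0,-0.12],[0,0,0]],[[0,0,-0.165],[0,0,0]],[[0,0,-0.175],[0,0,0]]]'

```text
time_s: 9.9
eef_pos: [0.4729, -0.2707, 0.2503]
eef_rot: [0.004, 0.784, 0.62, 0.001]
wrist_force: [1.8, -0.6, -1.8]
opening: 0.588
```

Call:
step_arm --plan '[[[0.04,0.012,0],[0,0,0]],[[0.085,0.026,0],[0,0,0]],[[0.13,0.039,0],[0,0,0]],[[0.175,0.053,0],[0,0,-4]],[[0.22,0.066,0],[0,0,-8]]]'

```text
time_s: 10.4
eef_pos: [0.5859, -0.0683, 0.243]
eef_rot: [-0.001, 0.738, 0.674, -0.001]
wrist_force: [0.1, -0.3, -0.8]
opening: 0.591
```

```bash
python3 - <<'E'
from h import *
from bench import telemetry
o=telemetry.get_obs();r=rot(o["eef_rot"]);x=r.as_matrix()[:,0]
print(o["eef_pos"],np.degrees(np.arctan2(x[1],x[0])),r.inv().apply(np.array([.605,-.0387,.245])-o["eef_pos"]),o["opening"])
E
```

```text
[ 0.58586988 -0.06832108  0.24299326] 84.80339389656994 [ 0.03123314  0.01636378 -0.00202838] 0.5913083425699422
```

Call:
step_arm --plan '[[[0.015,0.008,0],[0,0,-3]],[[0.031,0.0164,0],[0,0,-5.4]],[[0.031,0.0164,0],[0,0,-5.4]],[[0.031,0.0164,0],[0,0,-5.4]],[[0.031,0.0164,0],[0,0,-5.4]]]'

```text
time_s: 10.9
eef_pos: [0.6046, -0.0422, 0.2445]
eef_rot: [-0.0, 0.707, 0.707, -0.0]
wrist_force: [-0.3, -0.0, -1.6]
opening: 0.587
```

```bash
python3 look.py m1; python3 look.py m1s side;python3 look.py m1t top; python3 -c "
from h import *
crop('pics/m1s.png',200,100,330,240,5.4,'pics/m1z.png')
crop('pics/m1.png',150,80,400,350,3,'pics/m1w.png')"
```

```text
10.9 [ 0.6046 -0.0422  0.2445] [-2.000e-04  7.075e-01  7.068e-01 -4.000e-04] [-0.3 -0.  -1.6] [ 0.01   0.008 -0.01 ] 0.587 [-0.27  0.25  1.52 -0.    1.38 -1.83]
10.95 [ 0.6047 -0.0423  0.2446] [-1.000e-04  7.075e-01  7.067e-01 -3.000e-04] [ 0.1 -0.6 -1.7] [-0.02   0.041 -0.004] 0.591 [-0.27  0.25  1.52 -0.    1.38 -1.83]
11.0 [ 0.6048 -0.0422  0.2448] [ 0.000e+00  7.075e-01  7.068e-01 -1.000e-04] [ 0.8  0.1 -1.9] [ 0.006  0.031 -0.023] 0.589 [-0.27  0.24  1.52 -0.    1.38 -1.83]
```

View pics/m1w.png

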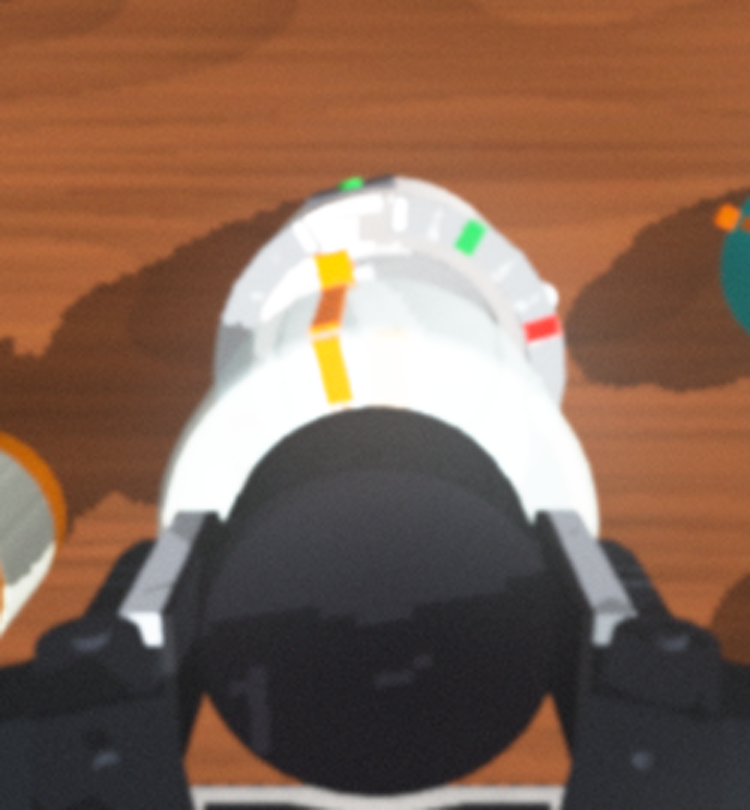

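View pics/m1z.png

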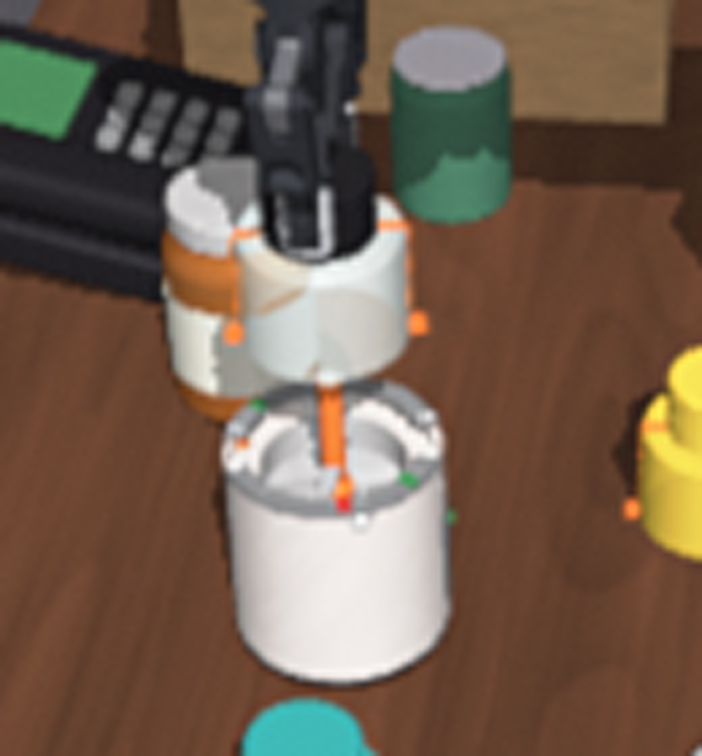

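```bash
cat > ov.py <<'E'
from h import *
import json,sys
M=np.array([[1,0,0],[0,-.9642,-.2651],[0,.2651,-.9642]]);o=np.array([0,-.0673,-.1341])
K=np.array(json.load(open("pics/k1.json"))["K"])
def tl(u,v,dep):
    d=M@np.array([(u-K[0,2])/K[0,0],-(v-K[1,2])/K[1,1],-1]);return (o+d*(dep-o[2])/d[2])[:2]
def pj(p):
    q=M.T@(np.asarray(p,float).T-o[:,None]);return np.c_[K[0,0]*q[0]/-q[2]+K[0,2],K[1,1]*q[1]/q[2]+K[1,2]]
t=np.linspace(0,2*np.pi,200)
def circ(im,cx,cy,r,dep,col):
    cv2.polylines(im,[np.round(pj(np.c_[cx+r*np.cos(t),cy+r*np.sin(t),0*t+dep])*16).astype(int)],True,col,1,cv2.LINE_AA,4)
def line(im,pts,col): cv2.polylines(im,[np.round(pj(pts)*16).astype(int)],False,col,1,cv2.LINE_AA,4)
def lid(im,cx,cy,ang,dep=.07): # ang: direction of visible lug in tool frame, deg
    circ(im,cx,cy,.026,dep-.09,(0,0,255));circ(im,cx,cy,.039,dep-.057,(0,255,0));circ(im,cx,cy,.039,dep,(255,255,0))
    a=np.radians(ang);d=np.array([np.cos(a),np.sin(a)])
    line(im,[[cx+d[0]*r,cy+d[1]*r,dep-z] for r,z in((.026,.057),(.039,.057),(.039,.005),(.046,.005))],(255,0,0))
E
python3 - <<'E'
from ov import *
P=lambda x,y,dep:tl(150+(x+.5)/3-.5,80+(y+.5)/3-.5,dep)
for n,a,dep in(("lug",(334,268),.065),("out",(325,337),.013),("in",(340,403),.013)):
    q=P(*a,dep);print(n,q,np.hypot(*q),np.degrees(np.arctan2(q[1],q[0])))
dz=.2445-.112
for n,a in(("green",(470,237)),("red",(542,328)),("t1",(400,213)),("t2",(308,238))): print(n,P(*a,dz))
im=cv2.imread('pics/m1.png');lid(im,0,0,-103.4)
circ(im,.0035,0,.0415,dz,(255,0,255))
crop(im[...,::-1],150,80,400,350,3,'pics/m1o.png')
E
```

```text
lug [-0.00924232 -0.04053122] 0.04157162626891218 -102.84550426992024
out [-0.00842855 -0.03631455] 0.037279846052439905 -103.0669044477207
in [-0.0061097  -0.02516175] 0.02589289605143249 -103.64825562015676
green [ 0.02663808 -0.04032249]
red [ 0.04848983 -0.01383878]
t1 [ 0.00656878 -0.04708027]
t2 [-0.01970984 -0.04003891]
```

View pics/m1o.png

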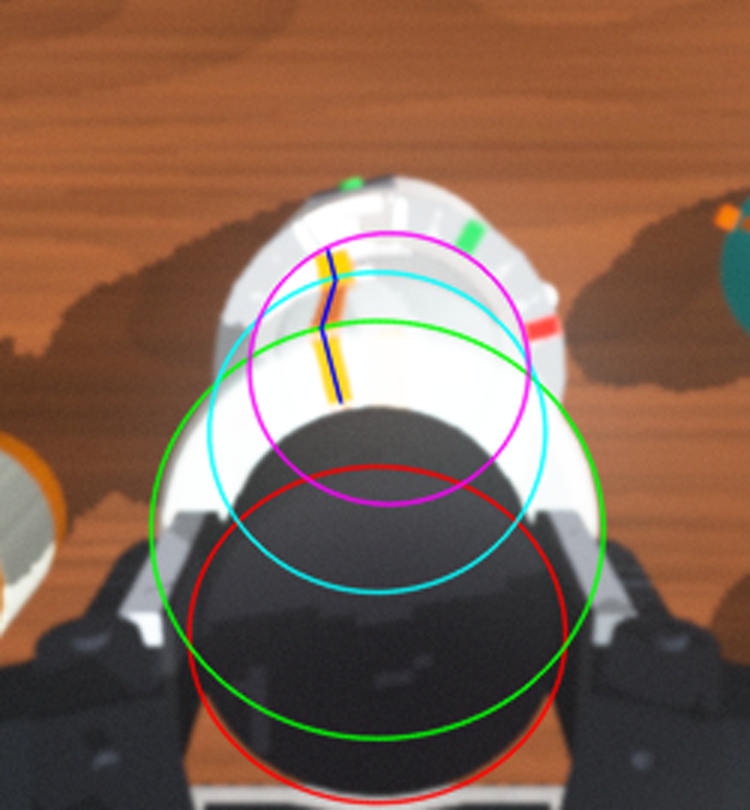

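The overlay fits. The lug points at −103.1° in the tool frame and the gap middle at −103.3°. The grinder axis is at +3.5 mm in tool x.

Call:
step_arm --plan '[[[0.0036,0,0],[0,0,0]],[[0.0036,0,0.02],[0,0,0]],[[0.0036,0,0.04],[0,0,0]],[[0.0036,0,0.055],[0,0,0]],[[0.0036,0,0.055],[0,0,0]]]'

```text
time_s: 11.55
eef_pos: [0.6034, -0.037, 0.1871]
eef_rot: [-0.002, 0.707, 0.707, -0.001]
wrist_force: [-0.2, 0.4, -1.6]
opening: 0.589
```

Call:
step_arm --plan '[[[0,0,0],[0,0,0]],[[0,0,0],[0,0,0]]]'

```text
time_s: 11.75
eef_pos: [0.6059, -0.0375, 0.191]
eef_rot: [0.001, 0.707, 0.707, 0.001]
wrist_force: [0.7, 0.1, -1.1]
opening: 0.587
```

```bash
python3 look.py n1; python3 look.py n1s side; python3 - <<'E'
from ov import *
crop('pics/n1s.png',200,100,330,240,5.4,'pics/n1z.png')
im=cv2.imread('pics/n1.png');lid(im,0,0,-103.2)
crop(im[...,::-1],150,80,400,350,3,'pics/n1o.png')
E
```

```text
11.75 [ 0.6059 -0.0375  0.191 ] [9.000e-04 7.068e-01 7.075e-01 5.000e-04] [ 0.7  0.1 -1.1] [-0.007 -0.007  0.015] 0.587 [-0.26  0.29  1.57  0.    1.28 -1.83]
11.8 [ 0.6059 -0.0375  0.1911] [9.000e-04 7.067e-01 7.075e-01 6.000e-04] [ 0.6  0.9 -0.7] [-0.021  0.004 -0.026] 0.588 [-0.26  0.29  1.57  0.    1.28 -1.83]
```

View pics/n1o.png

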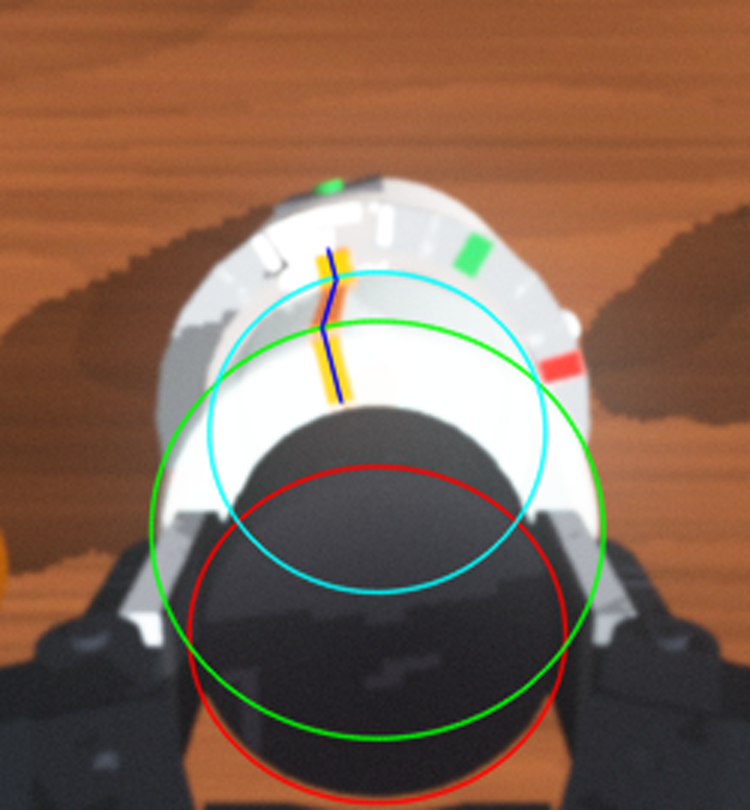

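View pics/n1z.png

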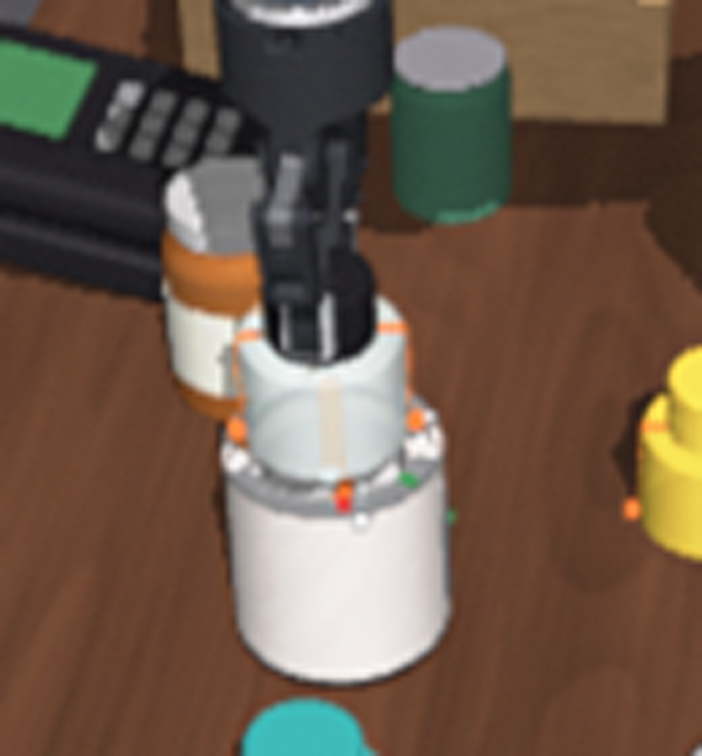

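```bash
python3 - <<'E'
from ov import *
P=lambda x,y,dep:tl(150+(x+.5)/3-.5,80+(y+.5)/3-.5,dep)
yt=np.array([0,0])
for tz in(.188,.190,.192):
  dz=tz-.112; out=[]
  for a,w in(((473,254),150.4),((561,366),107.6),((386,225),178.5),((270,255),208.5)):
    w=np.radians(w);e=.047*np.array([np.sin(w),np.cos(w)]);out.append((P(*a,dz)-e)*1000)
  print(tz,np.round(out,1).tolist())
q=P(334,267,.066);print(q,np.hypot(*q))
E
```

```text
0.188 [[-1.4, -1.4], [-1.7, -1.9], [0.8, -1.7], [-1.8, -0.7]]
0.19 [[-1.2, -1.1], [-1.3, -1.4], [0.8, -1.6], [-2.0, -0.5]]
0.192 [[-1.0, -0.9], [-0.9, -0.9], [0.9, -1.4], [-2.3, -0.2]]
[-0.00928608 -0.04061329] 0.04166138086411629
```

Call:
step_arm --plan '[[[-0.001,-0.001,0.003],[0,0,0]],[[-0.001,-0.001,0.006],[0,0,0]],[[-0.001,-0.001,0.009],[0,0,0]],[[-0.001,-0.001,0.012],[0,0,0]],[[-0.001,-0.001,0.015],[0,0,0]]]'

```text
time_s: 12.35
eef_pos: [0.604, -0.0383, 0.1744]
eef_rot: [-0.0, 0.707, 0.707, -0.0]
wrist_force: [-0.2, -0.1, -1.9]
opening: 0.589
```

Call:
step_arm --plan '[[[0,0,0.002],[0,0,0]],[[0,0,0.004],[0,0,0]],[[0,0,0.005],[0,0,0]],[[0,0,0.005],[0,0,0]]]'

```text
time_s: 12.75
eef_pos: [0.6043, -0.0383, 0.1703]
eef_rot: [0.0, 0.707, 0.707, 0.0]
wrist_force: [-1.5, 0.2, 2.0]
opening: 0.591
```

```bash
python3 look.py p1; python3 look.py p1s side; python3 - <<'E'
from ov import *
crop('pics/p1s.png',200,100,330,240,5.4,'pics/p1z.png')
im=cv2.imread('pics/p1.png')
crop(im[...,::-1],150,80,400,350,3,'pics/p1o.png')
E
```

```text
12.75 [ 0.6043 -0.0383  0.1703] [2.000e-04 7.067e-01 7.075e-01 1.000e-04] [-1.5  0.2  2. ] [0.078 0.322 0.063] 0.591 [-0.26  0.31  1.59 -0.    1.24 -1.83]
12.8 [ 0.6042 -0.0383  0.1703] [2.000e-04 7.067e-01 7.075e-01 1.000e-04] [-1.5  0.8  3.1] [0.173 0.384 0.062] 0.592 [-0.26  0.31  1.59 -0.    1.24 -1.83]
```

View pics/p1o.png

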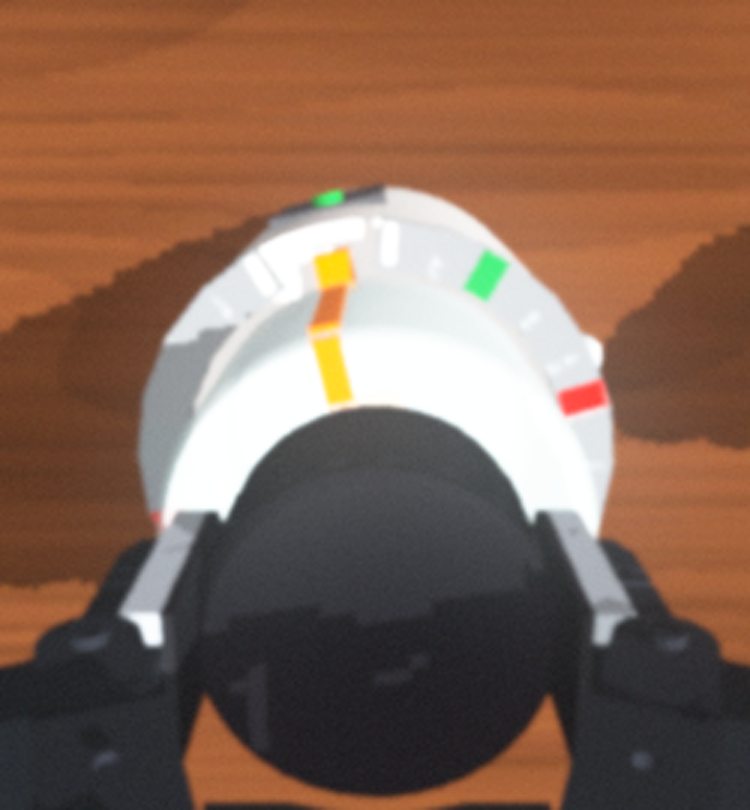

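View pics/p1z.png

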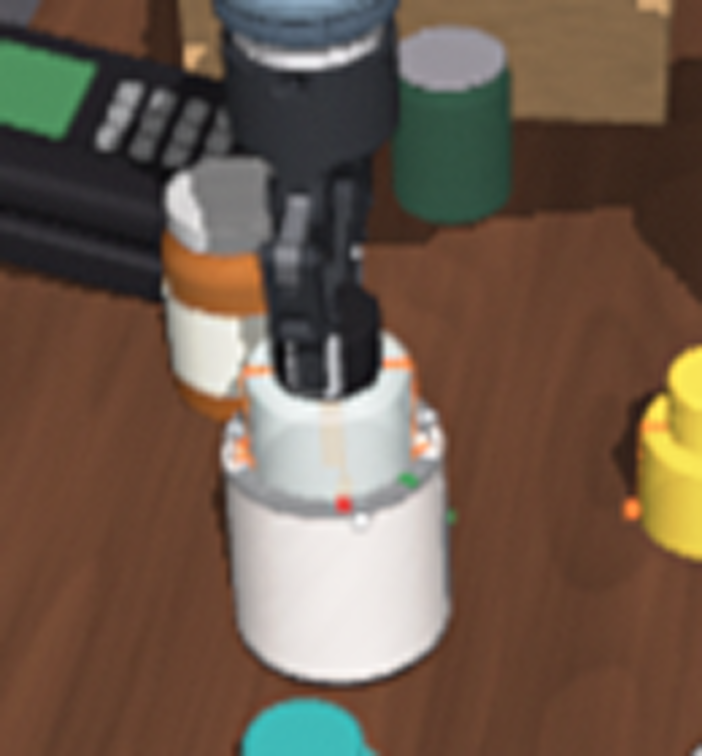

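Call:
step_arm --plan '[[[0,0,0.001],[0,0,0]],[[0,0,0.0015],[0,0,0]],[[0,0,0.0015],[0,0,0]]]'

```text
time_s: 13.15
eef_pos: [0.6044, -0.0384, 0.1703]
eef_rot: [0.0, 0.707, 0.708, 0.0]
wrist_force: [-6.5, 1.6, 12.3]
opening: 0.594
```

```bash
python3 look.py r1
```

```text
13.15 [ 0.6044 -0.0384  0.1703] [5.000e-04 7.067e-01 7.076e-01 2.000e-04] [-6.5  1.6 12.3] [0.342 1.009 0.002] 0.594 [-0.26  0.31  1.59 -0.    1.24 -1.83]
```

Seated: the force rises to 12 N with no further sinking, and TCP z minus the grasp height gives 0.100 m. I ease off and start the clockwise twist.

Call:
step_arm --plan '[[[0,0,-0.001],[0,0,0]],[[0,0,-0.001],[0,0,4]],[[0,0,-0.001],[0,0,8]],[[0,0,-0.001],[0,0,12]],[[0,0,-0.001],[0,0,16]]]'

```text
time_s: 13.7
eef_pos: [0.6051, -0.0384, 0.1703]
eef_rot: [0.001, 0.799, 0.601, 0.001]
wrist_force: [0.0, 0.9, 4.5]
opening: 0.589
```

Call:
step_arm --plan '[[[0,0,0],[0,0,4]],[[0,0,0],[0,0,8]],[[0,0,0],[0,0,12]],[[0,0,0],[0,0,14]],[[0,0,0],[0,0,14]]]'

```text
time_s: 14.2
eef_pos: [0.6052, -0.0384, 0.1703]
eef_rot: [0.001, 0.866, 0.5, 0.001]
wrist_force: [0.8, 0.4, 4.7]
opening: 0.587
```

```bash
python3 look.py s1; python3 - <<'E'
from ov import *
im=cv2.imread('pics/s1.png')
crop(im[...,::-1],150,80,400,350,3,'pics/s1o.png')
E
```

```text
14.2 [ 0.6052 -0.0384  0.1703] [0.0009 0.8658 0.5004 0.0011] [0.8 0.4 4.7] [ 0.117 -0.061  0.069] 0.587 [-0.26  0.31  1.59  0.    1.24 -1.31]
```

View pics/s1o.png

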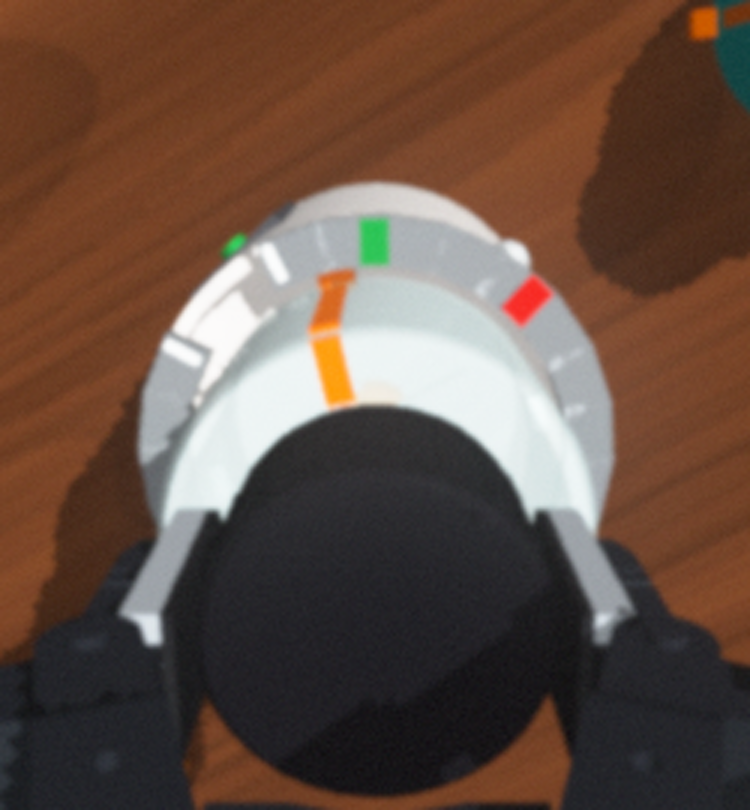

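The lid turns with the hand without slip, and the stripe is about 13° short of the green mark.

Call:
step_arm --plan '[[[0,0,0],[0,0,4]],[[0,0,0],[0,0,8]],[[0,0,0],[0,0,11]],[[0,0,0],[0,0,13]],[[0,0,0],[0,0,13]]]'

```text
time_s: 14.75
eef_pos: [0.6052, -0.0384, 0.1703]
eef_rot: [0.001, 0.917, 0.399, 0.001]
wrist_force: [0.9, 0.1, 4.9]
opening: 0.588
```

Call:
step_arm --plan '[[[0,0,0],[0,0,0]],[[0,0,0],[0,0,0]],[[0,0,0],[0,0,0]]]'

```text
time_s: 15.05
eef_pos: [0.6052, -0.0384, 0.1703]
eef_rot: [0.001, 0.917, 0.4, 0.001]
wrist_force: [1.4, 1.2, 4.6]
opening: 0.59
```

```bash
python3 look.py t1; python3 look.py t1s side;  python3 look.py t1t top; python3 - <<'E'
from ov import *
crop('pics/t1s.png',200,100,330,240,5.4,'pics/t1z.png')
im=cv2.imread('pics/t1.png')
crop(im[...,::-1],150,80,400,350,3,'pics/t1o.png')
P=lambda x,y,dep:tl(150+(x+.5)/3-.5,80+(y+.5)/3-.5,dep)
E
```

```text
15.05 [ 0.6052 -0.0384  0.1703] [7.000e-04 9.166e-01 3.998e-01 1.200e-03] [1.4 1.2 4.6] [ 0.139 -0.064  0.092] 0.59 [-0.26  0.31  1.59  0.    1.24 -1.08]
15.1 [ 0.6052 -0.0384  0.1703] [7.000e-04 9.166e-01 3.997e-01 1.200e-03] [-0.2 -0.1  5.7] [ 0.137 -0.104  0.031] 0.589 [-0.26  0.31  1.59  0.    1.24 -1.08]
15.15 [ 0.6052 -0.0384  0.1703] [7.000e-04 9.166e-01 3.997e-01 1.200e-03] [1.7 1.2 5.2] [ 0.165 -0.126  0.113] 0.593 [-0.26  0.31  1.59  0.    1.24 -1.08]
```

View pics/t1o.png

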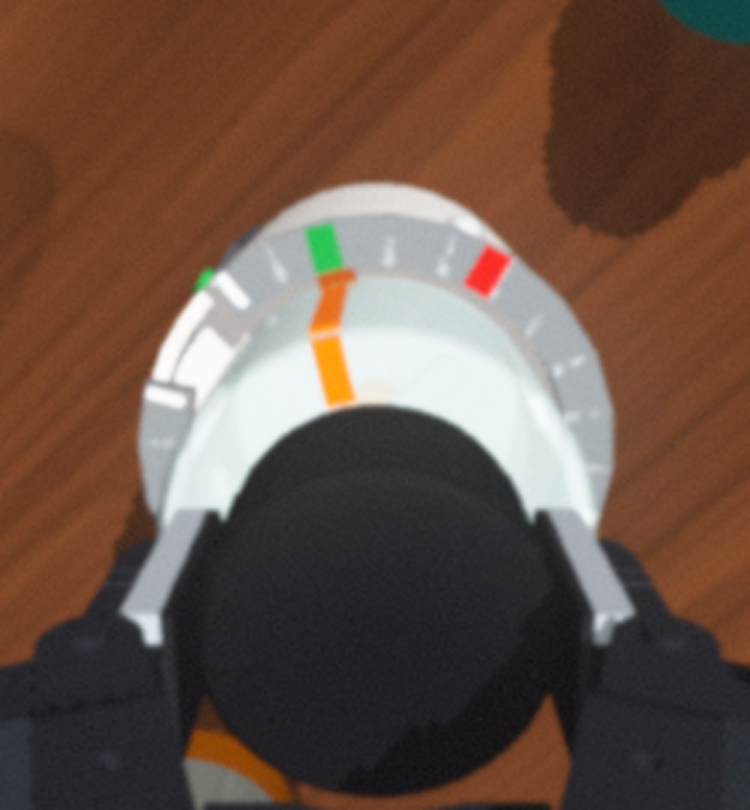

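View pics/t1z.png

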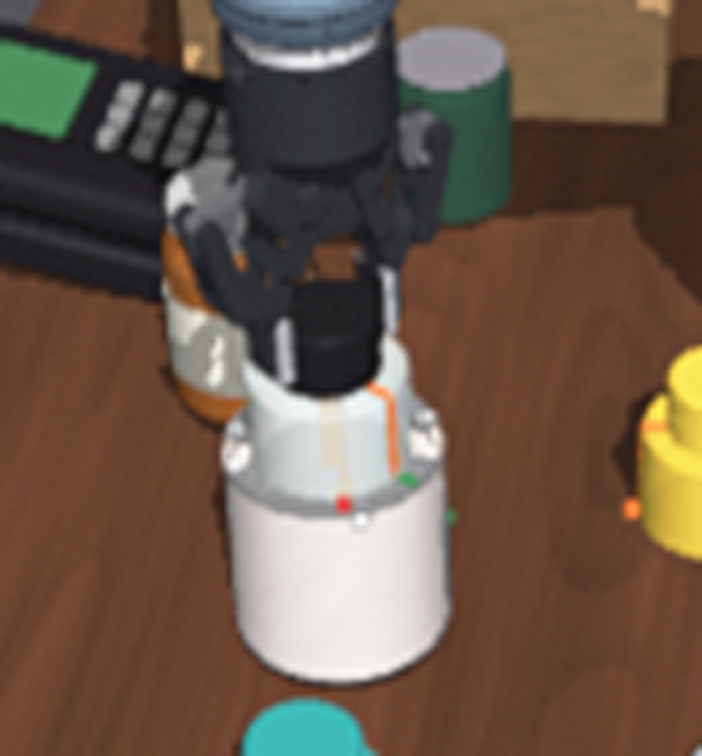

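View pics/t1t.png

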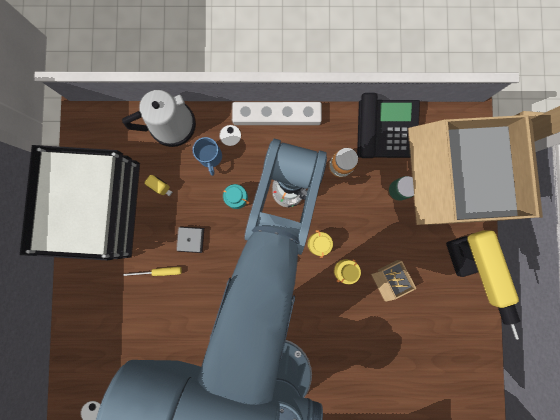

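```bash
python3 - <<'E'
from ov import *
P=lambda x,y,dep:tl(150+(x+.5)/3-.5,80+(y+.5)/3-.5,dep)
for n,a,d in(("green",(324,248),.0583),("red",(487,272),.0583),("out",(325,335),.013),("in",(341,403),.013)):
    q=P(*a,d);print(n,q,np.degrees(np.arctan2(q[1],q[0])))
from bench import ticket,telemetry
o=telemetry.get_obs();print(o["time_s"],o["opening"])
print(ticket.hand_in())
E
```

```text
green [-0.01095128 -0.04557326] -103.51201622449886
red [ 0.02296238 -0.04059807] -60.507378142464454
out [-0.00842362 -0.03664579] -102.94546913777229
in [-0.00594404 -0.02516175] -103.291496580578
15.2 0.5908936319305421
the job is handed in; nothing more can be done
None
```

I put the blade unit in the bowl and let go, set the lid on its ledge with its lugs through the gaps, and twisted it clockwise 43° to the green run mark. I handed in at 15.2 s, still gripping and holding the lid; no verdict was reported.

**Blade:** after release, the stem top triangulated to (0.606, -0.039, 0.146), against about 0.148 m high and the grinder axis at (0.605, -0.039). It stood upright in the wrist and side pictures.

**Lid:** it stopped on the ledge at 0.100 m. Force rose to 12 N there with no further sinking, along with a brief side load of 6.5 N and 1 Nm. I eased off, and both mostly went away.

**Twist:** in the last wrist picture, the stripe is at about −103.1° and the green mark at −103.5°, so they agree within 1°. The lid did not slip in the grip during the turn.

**Hold and surroundings:** the lid is held under about 5 N of downward force. In the last top picture the other things look to be where they were.

I could not read the switch ring or the finger contact force directly. Those rest on the pictures, the turn commanded, and the gripper opening holding steady at 0.59.

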